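Make the pouch coder ready to run: scraper into its cup, selector to the third stop

TASK

Make the pouch coder ready to run: take the white scraper off its printing plate and stand it in the empty steel cup, handle down and blade up. Then turn the big selector on the sloping panel clockwise from its first stop (one bar) to its third stop (three bars) and leave it sprung fully out; at each stop it is locked until it is pushed in, and it must only be pushed until it is felt to meet its rubber buffer, not leaned on hard. Leave the cup standing and do not push the jar, the bottle or the roll out of place.

Things in the scene. Friction and masses are not known exactly. Their poses are not given: they have to be found in the camera images.
- coder: The white bench pouch coder, fixed to the bench, 400 mm wide (y), 320 mm deep. Origin: middle of its underside, on the bench; x to its rear, y to its left, z up. Panel in front slopes 20 degrees; steel printing plate behind it, top 88 mm up, x -35 to 165, y -90 to 200 mm. Print head on the right: y -200 to -50, x -25 to 165, up to z 255 mm; keep the gripper clear of it.
- selector: Selector: black 70 x 18 mm bar on a round grey skirt, radius 36 mm. Origin: on its axis at the panel surface when sprung out; z = its axis, out of the panel (leans 20 degrees from vertical to the front); x along the bar to its pointer (white line). Skirt top at z 24 mm; bar z 24 to 53, x -35 to 35, y -9 to 9 mm. Origin and axes move with it when pushed or turned. Push along -z, turn about z.
- selector_turn (a joint): Turn of the selector in rad, clockwise as seen from in front of the panel (about its own -z): 0 at the first stop (one bar), 1.05 at the second, 2.09 at the third (three bars). Play at a stop 0.03. Free it turns with 0.03 N m; locked at every stop. An end stop just past the third. Let go within about 0.12 of a stop, it springs in by itself; elsewhere it stays sunk 8 mm.
- selector_push (a joint): How far the selector is pushed in, m: 0 sprung out, 0.008 just unlocked, 0.009 meets a rubber buffer (12 N per mm). The spring takes about 6 N to start and 12 N at 0.009. Press slowly to some 15 to 20 N and go by the force: an arm yields under it, so its own position is no guide. Over 0.0115 (about 40 N) the buffer is crushed, which fails the job.
- scraper_mid (a point): Point in the flat handle of the one-piece white plastic scraper, 60 to 110 g; it lies flat on the plate at the start. x along it to the blade, z up out of its flat side as it lies, y across. Point is at half thickness. Handle x -95 to 20, 22 wide (y), 16 thick (z); then a collar 30 wide to x 32, and the blade to x 90, 36 wide, 4 thick. Balance near x -20 mm.
- scraper_butt (a point): The butt end of the scraper's handle: 95 mm from scraper_mid along -x, same axes. This end goes down in the cup.
- cup: Empty round steel cup, loose, about 0.4 kg, straight wall: outer radius 38 mm, wall 3 mm, 100 mm tall, inner floor 4 mm up. Origin: middle of its underside; z up. Stands to the left of the coder; the cup and the jar may have changed places.
- jar: White lidded jar, radius 36, 75 mm tall, loose; origin at the middle of its underside. Leave it alone.
- bottle: Clear bottle with a black cap, radius 31, 165 mm tall, loose, front right of the coder; origin at the middle of its underside. Leave it alone.
- roll: Black ribbon roll standing on end, radius 42, 55 mm tall, loose, left of the coder, farthest from the robot; origin at the middle of its underside. Leave it alone.
Things that resemble listed ones, but are neither listed nor needed, are in the scene too. Of the things like the part that bears scraper_mid, leave any that is red; of the rest the smaller one is meant.

How it is judged (in metres and radians):
On the way, in this order (a step that is already met when the one before it is completed fails the run):
1. the scraper stands in the cup, handle down and blade up (horizontal distance between scraper_butt and cup below 0.036 m and z of scraper_butt in the frame of cup below 0.03 m and angle between scraper_mid's own x axis and vertical below 0.65 rad), for 0.3 s.
2. the selector has sprung out at its third stop (value of joint selector_turn above 2 rad and value of joint selector_push below 0.002 m), for 0.2 s.
At the end, for the whole second after the job is handed in: The scraper stands in the upright cup, butt within 30 mm of the cup's foot, blade up, leaning no more than 37 degrees; the selector is at its third stop (2.0 rad or more) and sprung out to within 2 mm (all of step 1 and all of step 2 and angle between cup's own z axis and vertical below 0.1 rad); the robot touches nothing.
It fails at once if the jar, bottle or roll is pushed more than 30 mm (distance of any of jar, bottle, roll from where it was at the start of the episode above 0.03 m).
It fails at once if the selector is leaned on so hard that its buffer is crushed (pushed in more than 11.5 mm, about 40 N) (value of joint selector_push above 0.0115 m).
It also fails if it takes over 72 s, if anything falls off the work surface, if the arm or the gripper's body presses on something with over 40 N, if the wrist force passes 120 N, or if a joint passes its speed limit or range.

ROBOT

A 7-joint arm with a two-finger parallel gripper is mounted at the origin on the work surface. World frame = base frame: x ahead of the robot, y to its left, z up, the work surface at z = 0. Lengths are in mm, angles in rad, forces in N, time in s.
With the tool pointing down it reaches from about 400 to 850 mm from the base axis. Payload 4.5 kg.
Tool frame: the origin (TCP) lies on the front face of the gripper's body, between the roots of the fingers; the fingertips stand 64 mm ahead of it and the grasp point (between the pads) lies 45 mm ahead of it; z points along the fingers, x is the direction in which the jaws open and shut, and the axes are right-handed (so a half turn about z gives the same grasp; the last joint's range is limited). The gripper opens to 88 mm and grips with 3 to 60 N. Pads are 18 mm wide; open, the fingers measure 123 mm over their backs; the gripper's body (75 mm by 187 mm) begins 45 mm behind the grasp point.
Start: joints at [1.238, 0.689, -0.195, 1.565, 0.157, 0.902, -0.215], TCP at [224.171, -583.434, 302.743] pointing down, gripper open.
Joint ranges: [-3.01, 3.01], [-0.46, 2.08], [-1.47, 1.51], [0.13, 2.56], [-1, 4.14], [0.04, 2.09], [-2.66, 2.66]. Speed limits (rad/s): [2.57, 2.57, 3.14, 3.14, 3.14, 3.14, 3.14].

INTERFACE

Orientations are given as a 3x3 rotation matrix whose columns are the frame's x, y, z axes.
In Python, from station import ctrl gives the robot as it stands.
- The arm moves only by the tool servo_tool, never from a script. Its argument "targets" is a list of rows, each an object with "delta_pos": the shift along the tool's x, y, z scaled (see below), a list of three; "dr": the turn, a rotation vector about the tool's x, y, z scaled (see below), a list of three; "gripper": the closure, from -1 (fully open) to 1 (shut). A call has exactly 10 rows; each row shifts and turns the commanded pose from where the row before left it, along the tool's axes as they then stand; what a row does not reach is not made up. The controller multiplies each number of a shift by 0.03 m and each number of a turn by 5 degrees. A row lasts 1/12 s, in which the tool goes at most 41.7 mm and 7.16 degrees, less where a joint would pass 70% of its speed; a pose out of reach is approached as far as the arm can. A call with a number of a shift or a turn outside -1 to 1 is refused whole. A call with a gripper value outside its range is refused whole. The fingers move at their own pace and stop on an object; the grip force is fixed at half the most. Time passes only in rows, so rows that do not move let the fingers close, or fill a call up. It gives the time, the measured TCP pose, the force and the opening at its end, in the units of the state.
- ctrl.state(): the state, without advancing time (a new reading comes with each control period).
- ctrl.grab_frame(name): name is "scene" or "side" or "wrist"; returns the picture (480x640x3 uint8, blue, green, red); there is no depth.
- ctrl.camera_info(name): a dict with "fovy" (degrees; the focal length in pixels is half the picture's height over the tangent of half this angle, whatever the lens; pixels are square), "cx", "cy" (the principal point, pixels), "rvec" (rotation vector, rad) and "tvec" (3), from world to camera coordinates, as OpenCV has them. Camera axes: x right, y down, z forward; pixel columns grow to the right and rows downward; lengths in mm; the calibration is good to about 2 mm. A picture is of the moment at which its call begins: read the wrist's pose just before it. camera_info takes no time and is no camera call; for the wrist camera it gives the pose at the moment of the call.
- ctrl.close_job(): hands the job in, once; it reports no verdict.
The state is a dict: "t": time; "joint_pos": joint angles; "qd": joint speeds; "joint_efforts": joint torques, N m; "position": TCP position; "eef_rot": TCP orientation; "force": force on the tool from outside, world axes, zero at the start; "torque": the same for the moment, N m; "grip_width": opening from 0.0 (shut) to 1.0 (fully open).
Only numpy, scipy, OpenCV 4.12 (cv2) and the standard library are available. Lean on these libraries where they do the work, as an engineer would, in place of code of your own. Each camera call takes 0.05 s, during which the arm holds its last target.

## Working session

There is one attempt and no reset: what is moved stays moved. The work goes in short steps, Python scripts to look and compute and a tool call to move; the robot and the scene stay as the last step left them, time stands still between calls to the robot, and variables do not carry over. Pictures are saved under pics/ and viewed, and the job is handed in when it is done.

Besides the shell and the picture viewer there is one more tool, called as name(argument=value, ...) on one line, values as JSON. servo_tool: Moves the arm, as the interface text tells. Its arguments: {"type":"object","properties":{"targets":{"type":"array","items":{"type":"object","properties":{"delta_pos":{"type":"array","items":{"type":"number"}},"dr":{"type":"array","items":{"type":"number"}},"gripper":{"type":"number"}}}}},"required":["targets"]}

```bash
mkdir -p pics; ls
python3 - <<'E'
from station import ctrl
import cv2
s=ctrl.state(); print(s)
for n in ("scene","side","wrist"):
    print(n,ctrl.camera_info(n))
    cv2.imwrite(f"pics/{n}0.png",ctrl.grab_frame(n))
E
```

```text
pics
{'t': 0.0, 'joint_pos': array([ 1.23779803,  0.68998175, -0.19451021,  1.5663301 ,  0.15730657,
        0.90251473, -0.21511415]), 'qd': array([-0.00123079,  0.00031007,  0.00027889,  0.00010113,  0.00143027,
       -0.0002919 , -0.00035499]), 'joint_efforts': array([ 1.30427202e-04, -5.27564478e+01, -1.26684878e+00, -1.53427380e+01,
       -5.26439014e-02,  6.68444205e-03,  1.63607724e-04]), 'position': array([ 223.91622048, -582.96155893,  301.914947  ]), 'eef_rot': array([[ 3.58692894e-01, -9.33455291e-01, -7.92280162e-04],
       [-9.33453821e-01, -3.58693740e-01,  1.66255338e-03],
       [-1.83610519e-03,  1.43210860e-04, -9.99998304e-01]]), 'force': array([0.35400477, 0.18742405, 0.28139542]), 'torque': array([ 0.02170578, -0.0159854 ,  0.02687569]), 'grip_width': 1.0018395310516508}
scene {'fovy': 49.271697851449524, 'cx': 315.72202092751485, 'cy': 242.04234810600252, 'rvec': array([ 2.12558629,  1.69424587, -0.44944147]), 'tvec': array([ -51.98060718, -392.97015024, 1428.32171517])}
side {'fovy': 42.758225238539104, 'cx': 313.6070188617709, 'cy': 242.87414039541056, 'rvec': array([ 0.79618094, -2.62617815,  0.98867044]), 'tvec': array([ 383.44770307,  292.18434777, 1113.08684202])}
wrist {'fovy': 63.139759540702784, 'cx': 314.80807779102577, 'cy': 234.55465274698383, 'rvec': array([-2.40080721,  1.6495332 ,  0.22238579]), 'tvec': array([-624.5149598 ,  -36.20207865,  388.18084616])}
```

View pics/scene0.png

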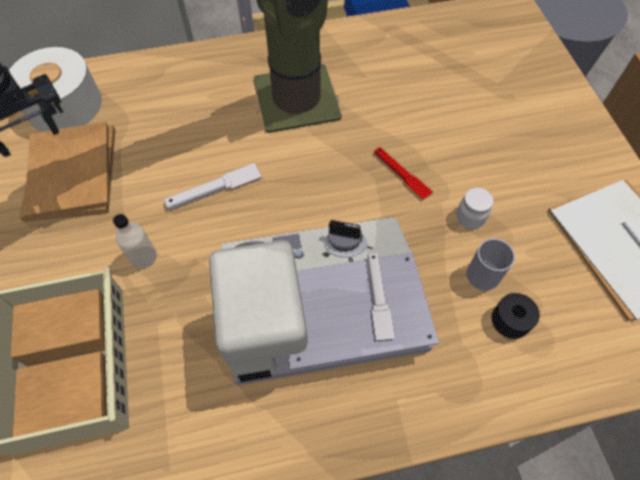

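View pics/side0.png

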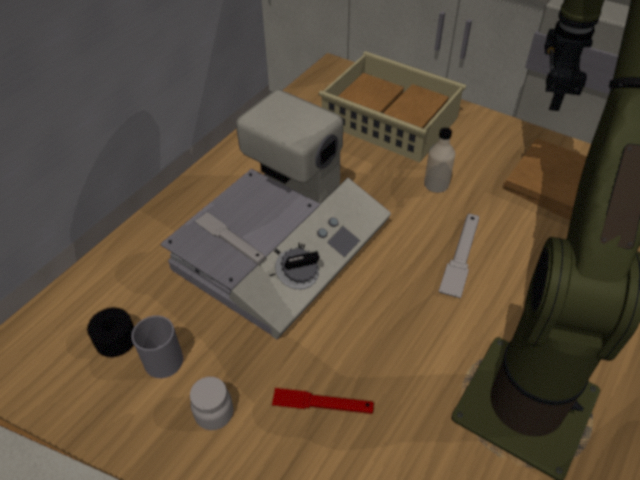

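View pics/wrist0.png

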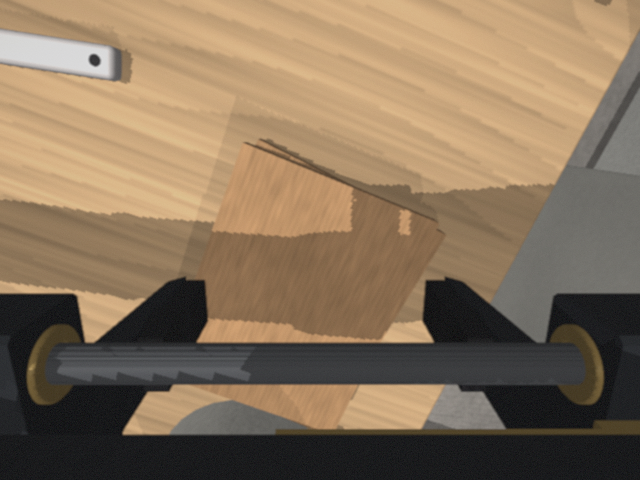

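```bash
cat > h.py <<'E'
import numpy as np, cv2
from station import ctrl
def cam(n):
    c=ctrl.camera_info(n); f=240/np.tan(np.radians(c['fovy']/2))
    K=np.array([[f,0,c['cx']],[0,f,c['cy']],[0,0,1]]); R=cv2.Rodrigues(np.array(c['rvec']))[0]
    return K,R,np.array(c['tvec'])
def proj(P,C):
    K,R,t=C; q=(K@(R@np.atleast_2d(P).T+t[:,None])).T; return q[:,:2]/q[:,2:]
def ray(uv,C):
    K,R,t=C; o=-R.T@t; d=R.T@np.linalg.inv(K)@np.array([uv[0],uv[1],1.]); return o,d/np.linalg.norm(d)
def onz(uv,z,C):
    o,d=ray(uv,C); return o+d*(z-o[2])/d[2]
def tri(uvs,Cs):
    A=np.zeros((3,3));b=np.zeros(3);L=[ray(u,c) for u,c in zip(uvs,Cs)]
    for o,d in L:
        M=np.eye(3)-np.outer(d,d);A+=M;b+=M@o
    p=np.linalg.solve(A,b); return p,[np.linalg.norm((np.eye(3)-np.outer(d,d))@(p-o)) for o,d in L]
E
python3 - <<'E'
import cv2
a=cv2.imread('pics/scene0.png');b=cv2.imread('pics/side0.png')
def crop(im,x,y,w,h,n):
    cv2.imwrite(n,cv2.resize(im[y:y+h,x:x+w],None,fx=4,fy=4,interpolation=cv2.INTER_CUBIC))
crop(a,300,205,150,150,'pics/c1.png');crop(a,430,170,130,180,'pics/c2.png')
crop(b,155,160,200,150,'pics/c3.png');crop(b,80,290,160,150,'pics/c4.png')
E
```

```text
(no output)
```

View pics/c1.png

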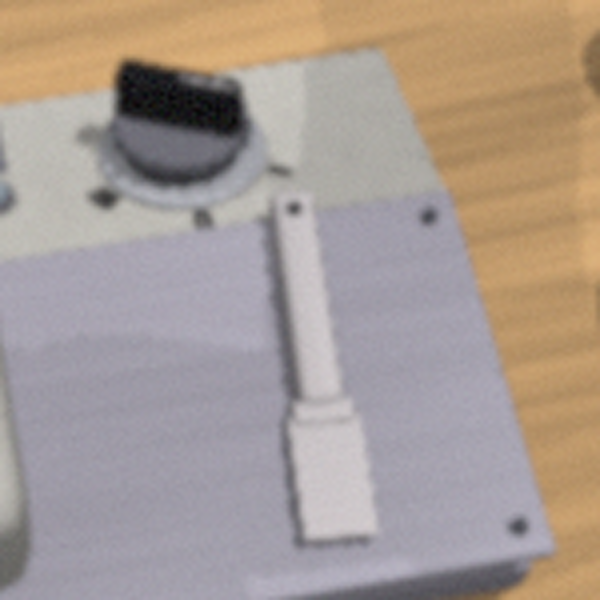

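View pics/c2.png

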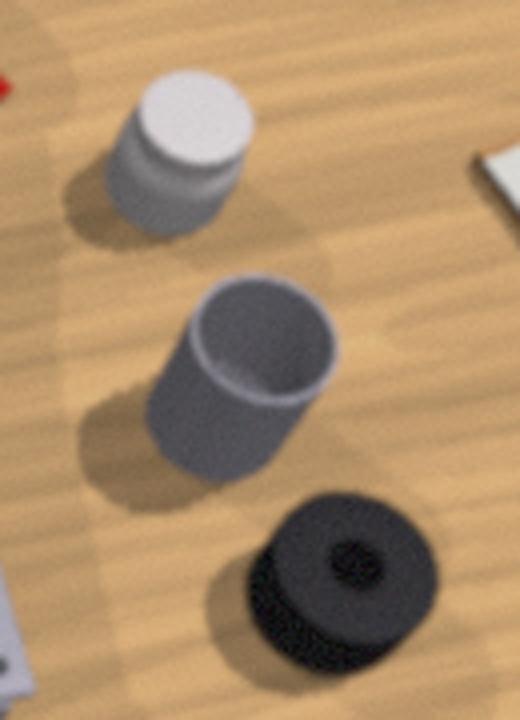

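View pics/c3.png

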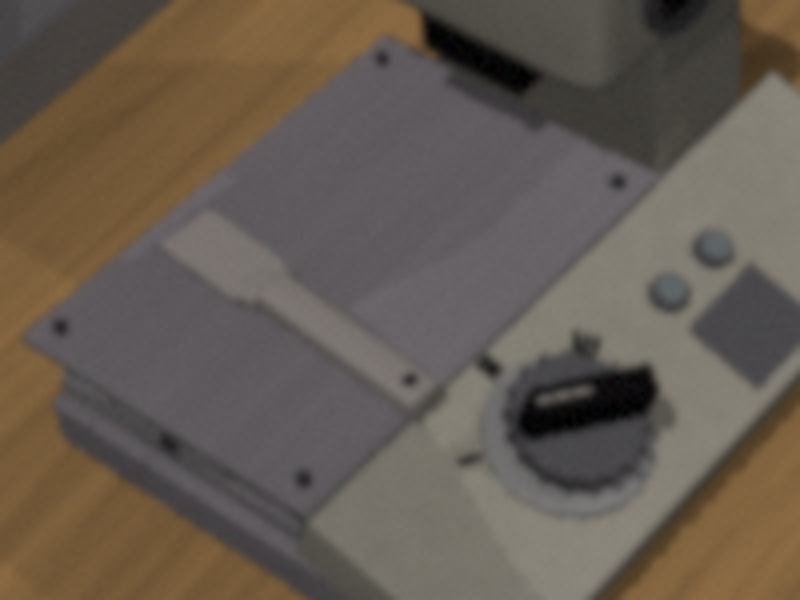

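View pics/c4.png

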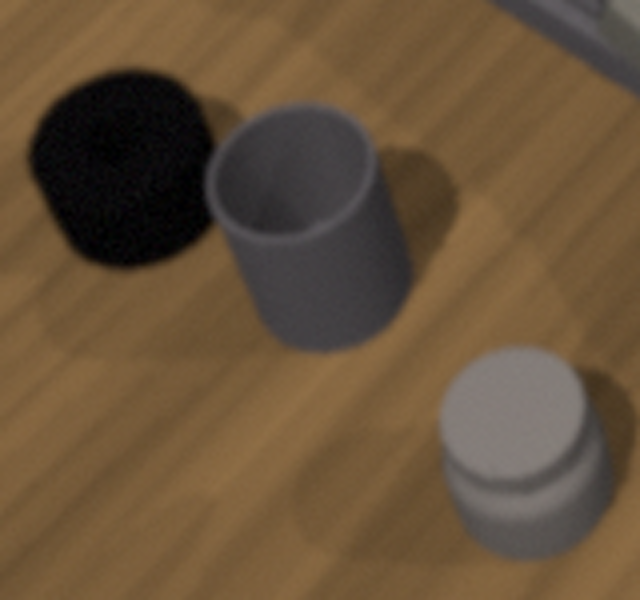

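```bash
cat > m.py <<'E'
from h import *
S=cam('scene');D=cam('side')
c1=lambda u,v:(300+(u+.5)/4-.5,205+(v+.5)/4-.5)
c2=lambda u,v:(430+(u+.5)/4-.5,170+(v+.5)/4-.5)
c3=lambda u,v:(155+(u+.5)/4-.5,160+(v+.5)/4-.5)
c4=lambda u,v:(80+(u+.5)/4-.5,290+(v+.5)/4-.5)
for n,a,b in [('plFL',c1(445,192),c3(300,527)),('plRL',c1(552,552),c3(25,338)),('butt',c1(292,197),c3(425,403)),('blade',c1(341,540),c3(187,225)),
  ('hole',c1(294,208),c3(410,380)),('collarL',c1(353,402),c3(232,297)),('screwFL',c1(428,216),c3(303,479)),('screwRL',c1(517,526),c3(61,327)),
  ('cuprim',c2(264,340),c4(292,172)),('jar',c2(195,118),c4(514,415)),('roll',c2(357,565),c4(122,140)),
  ('bar+y',c1(240,85),c3(528,412)),('one',c1(282,170),c3(470,458)),('two',c1(203,215),c3(488,364)),('three',c1(103,198),c3(586,342))]:
    p,e=tri([a,b],[S,D]); print(n,p.round(1),np.round(e,1))
for n,a in [('FL',c3(300,527)),('RL',c3(25,338)),('RR',c3(385,38)),('FR',c3(655,175))]: print(n,onz(a,88,D).round(1))
for n,a in [('FL',c1(445,192)),('RL',c1(552,552))]: print(n,onz(a,88,S).round(1))
E
python3 m.py
```

```text
plFL [564.4 135.6  78.1] [3. 3.]
plRL [762.8 122.7  81.1] [0.2 0.2]
butt [554.5  50.6  92.9] [0.2 0.2]
blade [737.4  22.5  93.1] [0.7 0.7]
hole [565.   48.  101.3] [0.2 0.2]
collarL [675.9  50.   99.6] [3.5 3.5]
screwFL [578.4 118.2  86.6] [0.6 0.6]
screwRL [748.3 109.3  86.2] [0.5 0.5]
cuprim [614.3 297.1  94.8] [0.1 0.1]
jar [462.2 325.6  69.1] [0.2 0.2]
roll [726.6 314.1  49.5] [1.8 1.8]
bar+y [495.9  38.8 113.7] [2. 2.]
one [526.5  54.1  71.3] [0.6 0.6]
two [549.3   5.   82.1] [0.5 0.5]
three [521.8 -42.5  71. ] [0.2 0.2]
FL [560.4 143.1  88. ]
RL [757.6 126.6  88. ]
RR [ 744.3 -158.8   88. ]
FR [ 550.9 -150.8   88. ]
FL [567.2 130.3  88. ]
RL [764.5 120.5  88. ]
```

```bash
cat > plan.py <<'E'
from h import *
from scipy.linalg import logm,expm
from scipy.spatial.transform import Rotation as Rn
def row(p1,R1,n,s=None,quiet=False):
    s=s or ctrl.state(); T0=np.eye(4);T0[:3,:3]=s['eef_rot'];T0[:3,3]=s['position']
    u,_,v=np.linalg.svd(T0[:3,:3]);T0[:3,:3]=u@v
    T1=np.eye(4);T1[:3,:3]=R1;T1[:3,3]=p1
    t=expm(np.real(logm(np.linalg.inv(T0)@T1))/n)
    d=t[:3,3]/30;r=np.degrees(Rn.from_matrix(t[:3,:3]).as_rotvec())/5
    print(n,'rows dp',d.round(3).tolist(),'dr',r.round(3).tolist(),'|mm',round(np.linalg.norm(d)*30,1))
def rot(yaw,tilt=0,spin=0):
    "tool down with tool x at yaw deg, then turned about tool x by tilt deg"
    y=np.radians(yaw);x=np.array([np.cos(y),np.sin(y),0]);z=np.array([0,0,-1.])
    R=np.stack([x,np.cross(z,x),z],1); return R@Rn.from_rotvec([np.radians(tilt),0,0]).as_matrix()
def st():
    s=ctrl.state();print('t',round(s['t'],2),'p',s['position'].round(1),'j',s['joint_pos'].round(2),'F',s['force'].round(1),'g',round(s['grip_width'],3));print(s['eef_rot'].round(3).tolist());return s
E
python3 - <<'E'
from plan import *
row([430,-330,400],rot(-84),10)
E
```

```text
10 rows dp [-0.651, -0.876, -0.326] dr [0.0, 0.002, 0.3] |mm 34.2
```

servo_tool(targets=[{"delta_pos":[-0.65,-0.876,-0.326],"dr":[0,0,0.3],"gripper":-1},{"delta_pos":[-0.65,-0.876,-0.326],"dr":[0,0,0.3],"gripper":-1},{"delta_pos":[-0.65,-0.876,-0.326],"dr":[0,0,0.3],"gripper":-1},{"delta_pos":[-0.65,-0.876,-0.326],"dr":[0,0,0.3],"gripper":-1},{"delta_pos":[-0.65,-0.876,-0.326],"dr":[0,0,0.3],"gripper":-1},{"delta_pos":[-0.65,-0.876,-0.326],"dr":[0,0,0.3],"gripper":-1},{"delta_pos":[-0.65,-0.876,-0.326],"dr":[0,0,0.3],"gripper":-1},{"delta_pos":[-0.65,-0.876,-0.326],"dr":[0,0,0.3],"gripper":-1},{"delta_pos":[-0.65,-0.876,-0.326],"dr":[0,0,0.3],"gripper":-1},{"delta_pos":[-0.65,-0.876,-0.326],"dr":[0,0,0.3],"gripper":-1}])

```text
t: 0.98
position: [430.8, -328.8, 400.9]
eef_rot: [[0.104, -0.995, -0.001], [-0.995, -0.104, 0.0], [-0.0, 0.001, -1.0]]
force: [0.4, -0.1, 0.6]
grip_width: 1.004
```

Run:
```python
from plan import *
st()
row([600,-20,370],rot(-98.8),10)
```

```text
t 0.98 p [ 430.8 -328.8  400.9] j [ 0.65  0.46 -0.13  1.68  0.07  1.   -0.97] F [ 0.4 -0.1  0.6] g 1.004
[[0.104, -0.995, -0.001], [-0.995, -0.104, 0.0], [-0.0, 0.001, -1.0]]
10 rows dp [-1.039, -0.553, 0.103] dr [0.001, 0.0, 0.295] |mm 35.4
```

servo_tool(targets=[{"delta_pos":[-1,-0.53,0.1],"dr":[0,0.2,0.3],"gripper":-1},{"delta_pos":[-1,-0.53,0.1],"dr":[0,0.2,0.3],"gripper":-1},{"delta_pos":[-1,-0.53,0.1],"dr":[0,0.2,0.3],"gripper":-1},{"delta_pos":[-1,-0.53,0.1],"dr":[0,0.2,0.3],"gripper":-1},{"delta_pos":[-1,-0.53,0.1],"dr":[0,0.2,0.3],"gripper":-1},{"delta_pos":[-1,-0.53,0.1],"dr":[0,0.2,0.3],"gripper":-1},{"delta_pos":[-1,-0.53,0.1],"dr":[0,0.2,0.3],"gripper":-1},{"delta_pos":[-1,-0.53,0.1],"dr":[0,0.2,0.3],"gripper":-1},{"delta_pos":[-1,-0.53,0.1],"dr":[0,0.2,0.3],"gripper":-1},{"delta_pos":[-1,-0.53,0.1],"dr":[0,0.2,0.3],"gripper":-1}])

```text
t: 1.82
position: [593.1, -35.1, 347.9]
eef_rot: [[-0.157, -0.988, -0.005], [-0.972, 0.155, -0.174], [0.173, -0.023, -0.985]]
force: [0.2, -0.5, -0.4]
grip_width: 1.0
```

Run:
```python
from plan import *
st()
C=cam('wrist')
cv2.imwrite('pics/w1.png',ctrl.grab_frame('wrist'))
row([650,36,230],rot(-98.8),10)
row([650,36,230],rot(81.2),30)
```

```text
t 1.82 p [593.1 -35.1 347.9] j [-0.11  0.6   0.02  1.62  0.2   0.96 -1.94] F [ 0.2 -0.5 -0.4] g 1.0
[[-0.157, -0.988, -0.005], [-0.972, 0.155, -0.174], [0.173, -0.023, -0.985]]
10 rows dp [-0.265, -0.14, 0.365] dr [-0.028, -0.191, 0.006] |mm 14.2
30 rows dp [0.056, -0.139, 0.129] dr [0.1, -0.014, -1.194] |mm 5.9
```

View pics/w1.png

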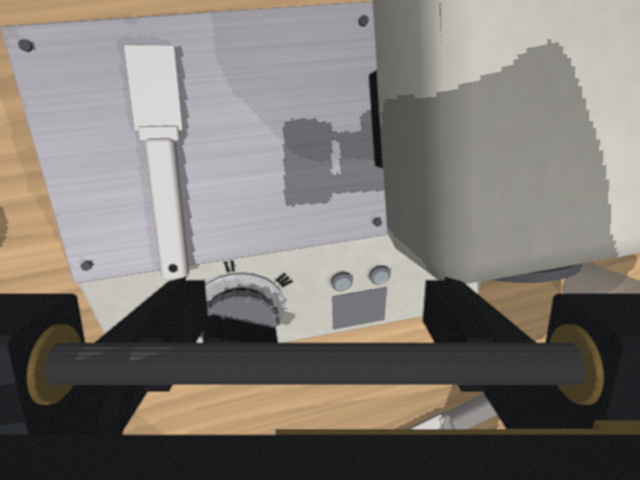

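```bash
cat > /tmp/a.py <<'E'
from plan import *
C=cam('wrist')
for n,uv,z in [('scrRL',(26,45),88),('scrFL',(86,265),88),('scrRR',(363,20),88),('scrFR',(377,221),88),('buttend',(174,276),104),('hnd-collar',(161.5,140),104),('bladeend',(150,45),98),('mark2',(230,267),84),('mark3',(285,280),74)]:
    print(n,onz(uv,z,C).round(1))
E
python3 /tmp/a.py
python3 - <<'E'
import cv2
a=cv2.imread('pics/w1.png')[20:300,90:260]
cv2.imwrite('pics/w1c.png',cv2.resize(a,None,fx=2.1,fy=2.1,interpolation=cv2.INTER_CUBIC))
E
```

```text
scrRL [751.9 122.1  88. ]
scrFL [581.8 129.3  88. ]
scrRR [ 741.4 -132.3   88. ]
scrFR [ 572.3 -125.5   88. ]
buttend [562.5  58.6 104. ]
hnd-collar [671.8  42.1 104. ]
bladeend [739.7  35.   98. ]
mark2 [554.5  14.4  84. ]
mark3 [527.9 -32.6  74. ]
```

View pics/w1c.png

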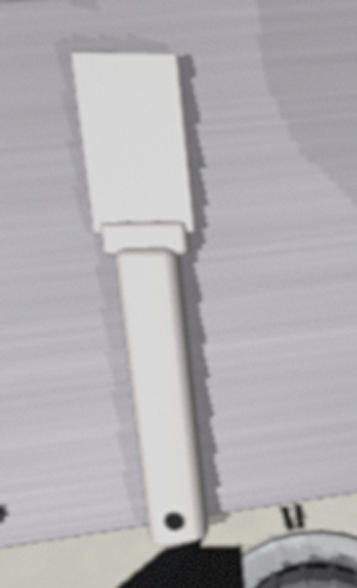

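Run:
```python
from plan import *
st()
D=cam('side');S=cam('scene');W=cam('wrist')
c3=lambda u,v:(155+(u+.5)/4-.5,160+(v+.5)/4-.5)
for q in [(617,182),(383,59),(303,479),(61,327)]: print(onz(c3(*q),88,D).round(1))
print(-W[1].T@W[2])
row([665,36,280],rot(81.2),36)
```

```text
t 1.87 p [596.7 -25.8 345.6] j [-0.11  0.6   0.01  1.61  0.2   0.95 -1.94] F [ 4.2  5.6 -1.2] g 1.0
[[-0.148, -0.989, -0.001], [-0.975, 0.146, -0.167], [0.166, -0.024, -0.986]]
[ 565.3 -135.    88. ]
[ 734.2 -143.9   88. ]
[578.  119.4  88. ]
[747.1 110.7  88. ]
[663.7549117  -21.94479124 427.87321577]
36 rows dp [0.074, -0.114, 0.063] dr [0.083, -0.012, -0.995] |mm 4.5
```

Run:
```python
from plan import *
row([660,30,310],rot(-8.8),20)
s={'eef_rot':rot(-8.8),'position':np.array([660,30,310])}
row([712,26,225],rot(81.2,25),20,s)
```

```text
20 rows dp [-0.025, -0.157, 0.056] dr [0.064, -0.086, -0.895] |mm 5.1
20 rows dp [0.093, 0.087, 0.122] dr [0.196, -0.196, -0.884] |mm 5.3
```

servo_tool(targets=[{"delta_pos":[-0.025,-0.157,0.056],"dr":[0.064,-0.086,-0.895],"gripper":-1},{"delta_pos":[-0.025,-0.157,0.056],"dr":[0.064,-0.086,-0.895],"gripper":-1},{"delta_pos":[-0.025,-0.157,0.056],"dr":[0.064,-0.086,-0.895],"gripper":-1},{"delta_pos":[-0.025,-0.157,0.056],"dr":[0.064,-0.086,-0.895],"gripper":-1},{"delta_pos":[-0.025,-0.157,0.056],"dr":[0.064,-0.086,-0.895],"gripper":-1},{"delta_pos":[-0.025,-0.157,0.056],"dr":[0.064,-0.086,-0.895],"gripper":-1},{"delta_pos":[-0.025,-0.157,0.056],"dr":[0.064,-0.086,-0.895],"gripper":-1},{"delta_pos":[-0.025,-0.157,0.056],"dr":[0.064,-0.086,-0.895],"gripper":-1},{"delta_pos":[-0.025,-0.157,0.056],"dr":[0.064,-0.086,-0.895],"gripper":-1},{"delta_pos":[-0.025,-0.157,0.056],"dr":[0.064,-0.086,-0.895],"gripper":-1}])

```text
t: 2.7
position: [636.5, -23.4, 330.0]
eef_rot: [[0.589, -0.808, 0.031], [-0.803, -0.589, -0.09], [0.091, 0.028, -0.995]]
force: [-0.3, -0.2, -0.5]
grip_width: 1.003
```

servo_tool(targets=[{"delta_pos":[-0.025,-0.157,0.056],"dr":[0.064,-0.086,-0.895],"gripper":-1},{"delta_pos":[-0.025,-0.157,0.056],"dr":[0.064,-0.086,-0.895],"gripper":-1},{"delta_pos":[-0.025,-0.157,0.056],"dr":[0.064,-0.086,-0.895],"gripper":-1},{"delta_pos":[-0.025,-0.157,0.056],"dr":[0.064,-0.086,-0.895],"gripper":-1},{"delta_pos":[-0.025,-0.157,0.056],"dr":[0.064,-0.086,-0.895],"gripper":-1},{"delta_pos":[-0.025,-0.157,0.056],"dr":[0.064,-0.086,-0.895],"gripper":-1},{"delta_pos":[-0.025,-0.157,0.056],"dr":[0.064,-0.086,-0.895],"gripper":-1},{"delta_pos":[-0.025,-0.157,0.056],"dr":[0.064,-0.086,-0.895],"gripper":-1},{"delta_pos":[-0.025,-0.157,0.056],"dr":[0.064,-0.086,-0.895],"gripper":-1},{"delta_pos":[-0.025,-0.157,0.056],"dr":[0.064,-0.086,-0.895],"gripper":-1}])

```text
t: 3.53
position: [656.3, 17.9, 311.7]
eef_rot: [[0.987, -0.158, -0.003], [-0.158, -0.987, -0.005], [-0.002, 0.006, -1.0]]
force: [-0.1, 0.1, 1.0]
grip_width: 1.001
```

Run:
```python
from plan import *
st()
row([712,26,225],rot(81.2,25),20)
```

```text
t 3.53 p [656.3  17.9 311.7] j [ 0.16  0.76 -0.5   1.44  0.4   1.05 -0.59] F [-0.1  0.1  1. ] g 1.001
[[0.987, -0.158, -0.003], [-0.158, -0.987, -0.005], [-0.002, 0.006, -1.0]]
20 rows dp [0.112, 0.072, 0.127] dr [0.197, -0.193, -0.888] |mm 5.5
```

servo_tool(targets=[{"delta_pos":[0.112,0.072,0.127],"dr":[0.197,-0.193,-0.888],"gripper":-1},{"delta_pos":[0.112,0.072,0.127],"dr":[0.197,-0.193,-0.888],"gripper":-1},{"delta_pos":[0.112,0.072,0.127],"dr":[0.197,-0.193,-0.888],"gripper":-1},{"delta_pos":[0.112,0.072,0.127],"dr":[0.197,-0.193,-0.888],"gripper":-1},{"delta_pos":[0.112,0.072,0.127],"dr":[0.197,-0.193,-0.888],"gripper":-1},{"delta_pos":[0.112,0.072,0.127],"dr":[0.197,-0.193,-0.888],"gripper":-1},{"delta_pos":[0.112,0.072,0.127],"dr":[0.197,-0.193,-0.888],"gripper":-1},{"delta_pos":[0.112,0.072,0.127],"dr":[0.197,-0.193,-0.888],"gripper":-1},{"delta_pos":[0.112,0.072,0.127],"dr":[0.197,-0.193,-0.888],"gripper":-1},{"delta_pos":[0.112,0.072,0.127],"dr":[0.197,-0.193,-0.888],"gripper":-1}])

```text
t: 4.37
position: [689.3, 5.2, 269.9]
eef_rot: [[0.805, 0.558, -0.2], [0.586, -0.802, 0.12], [-0.093, -0.214, -0.972]]
force: [-0.6, -0.3, -0.8]
grip_width: 1.003
```

servo_tool(targets=[{"delta_pos":[0.112,0.072,0.127],"dr":[0.197,-0.193,-0.888],"gripper":-1},{"delta_pos":[0.112,0.072,0.127],"dr":[0.197,-0.193,-0.888],"gripper":-1},{"delta_pos":[0.112,0.072,0.127],"dr":[0.197,-0.193,-0.888],"gripper":-1},{"delta_pos":[0.112,0.072,0.127],"dr":[0.197,-0.193,-0.888],"gripper":-1},{"delta_pos":[0.112,0.072,0.127],"dr":[0.197,-0.193,-0.888],"gripper":-1},{"delta_pos":[0.112,0.072,0.127],"dr":[0.197,-0.193,-0.888],"gripper":-1},{"delta_pos":[0.112,0.072,0.127],"dr":[0.197,-0.193,-0.888],"gripper":-1},{"delta_pos":[0.112,0.072,0.127],"dr":[0.197,-0.193,-0.888],"gripper":-1},{"delta_pos":[0.112,0.072,0.127],"dr":[0.197,-0.193,-0.888],"gripper":-1},{"delta_pos":[0.112,0.072,0.127],"dr":[0.197,-0.193,-0.888],"gripper":-1}])

```text
t: 5.2
position: [712.3, 25.5, 224.8]
eef_rot: [[0.153, 0.896, -0.418], [0.988, -0.139, 0.065], [0.0, -0.423, -0.906]]
force: [-0.2, 0.3, -0.1]
grip_width: 0.995
```

Run:
```python
from plan import *
ctrl.grab_frame('side')
ctrl.grab_frame('side')
st();C=cam('wrist')
np.savez('w2.npz',K=C[0],R=C[1],t=C[2])
cv2.imwrite('pics/w2.png',ctrl.grab_frame('wrist'))
cv2.imwrite('pics/s2.png',ctrl.grab_frame('side'))
```

```text
t 5.3 p [711.8  27.1 223.6] j [ 0.18  1.2  -0.86  0.85  0.57  1.72  0.98] F [-0.4 -0.1 -0.5] g 0.998
[[0.155, 0.895, -0.419], [0.988, -0.14, 0.066], [0.0, -0.424, -0.906]]
```

View pics/w2.png

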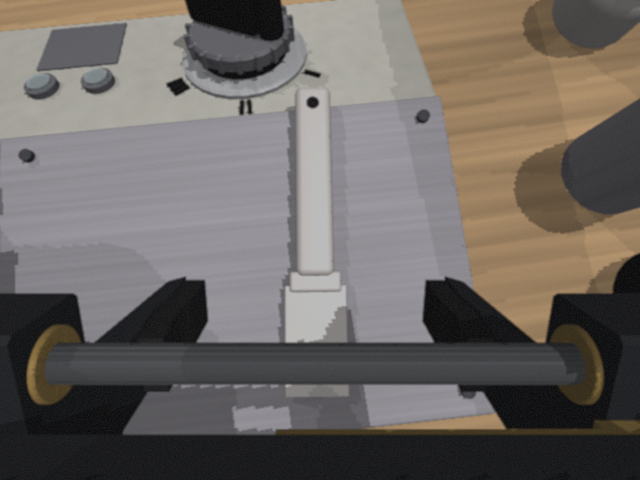

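Run:
```python
from plan import *
W=np.load('w2.npz');C=(W['K'],W['R'],W['t'])
for n,uv,z in [('FL',(422,116),89),('FR',(27,155),89),('butt',(312.5,89),104),('collar',(315.5,273),104),('mark1',(313,73),75),('m2',(245,107),84),('m3',(178,87),75)]: print(n,onz(uv,z,C).round(1))
s=ctrl.state();print(s['position']+s['eef_rot'][:,2]*64)
row([679.1,31.1,152],rot(81.2,25),10)
```

```text
FL [578.8 118.3  89. ]
FR [ 565.8 -136.5   89. ]
butt [557.6  49.6 104. ]
collar [669.8  33.9 104. ]
mark1 [528.9  54.3  75. ]
m2 [551.9   4.8  84. ]
m3 [524.8 -40.5  75. ]
[685.53186459  30.17483288 167.17621135]
10 rows dp [-0.0, 0.002, 0.268] dr [0.002, -0.002, -0.006] |mm 8.1
```

servo_tool(targets=[{"delta_pos":[0.003,0.002,0.268],"dr":[0,0,0],"gripper":-1},{"delta_pos":[0.003,0.002,0.268],"dr":[0,0,0],"gripper":-1},{"delta_pos":[0.003,0.002,0.268],"dr":[0,0,0],"gripper":-1},{"delta_pos":[0.003,0.002,0.268],"dr":[0,0,0],"gripper":-1},{"delta_pos":[0.003,0.002,0.268],"dr":[0,0,0],"gripper":-1},{"delta_pos":[0.003,0.002,0.268],"dr":[0,0,0],"gripper":-1},{"delta_pos":[0.003,0.002,0.268],"dr":[0,0,0],"gripper":-1},{"delta_pos":[0.003,0.002,0.268],"dr":[0,0,0],"gripper":-1},{"delta_pos":[0.003,0.002,0.268],"dr":[0,0,0],"gripper":-1},{"delta_pos":[0.003,0.002,0.268],"dr":[0,0,0],"gripper":-1}])

```text
t: 6.23
position: [679.1, 32.2, 151.7]
eef_rot: [[0.157, 0.896, -0.416], [0.988, -0.142, 0.066], [-0.0, -0.421, -0.907]]
force: [-0.1, -1.0, -1.1]
grip_width: 0.999
```

Run:
```python
from plan import *
ctrl.grab_frame('side')
ctrl.grab_frame('side')
s=st();print(s['position']+s['eef_rot'][:,2]*64)
cv2.imwrite('pics/w3.png',ctrl.grab_frame('wrist'))
```

```text
t 6.33 p [678.7  32.1 151.2] j [ 0.22  1.23 -0.86  1.05  0.59  1.53  0.91] F [0.1 1.2 0.4] g 1.001
[[0.156, 0.895, -0.418], [0.988, -0.142, 0.066], [-0.001, -0.423, -0.906]]
[651.95263476  36.32979207  93.18625417]
```

View pics/w3.png

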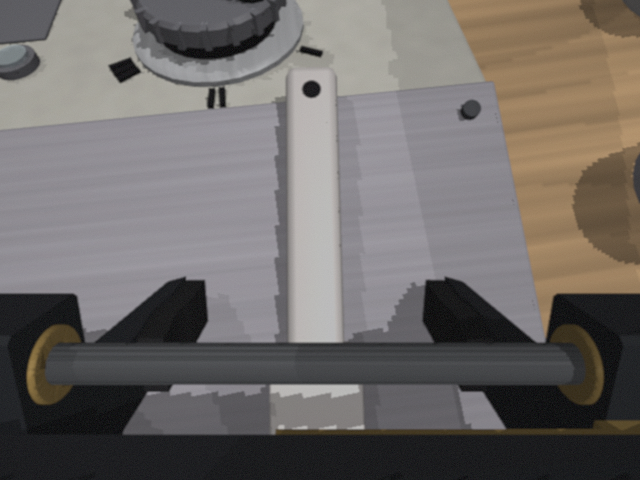

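servo_tool(targets=[{"delta_pos":[0,0,0],"dr":[0,0,0],"gripper":1},{"delta_pos":[0,0,0],"dr":[0,0,0],"gripper":1},{"delta_pos":[0,0,0],"dr":[0,0,0],"gripper":1},{"delta_pos":[0,0,0],"dr":[0,0,0],"gripper":1},{"delta_pos":[0,0,0],"dr":[0,0,0],"gripper":1},{"delta_pos":[0,0,0],"dr":[0,0,0],"gripper":1},{"delta_pos":[0,0,0],"dr":[0,0,0],"gripper":1},{"delta_pos":[0,0,0],"dr":[0,0,0],"gripper":1},{"delta_pos":[0,0,0],"dr":[0,0,0],"gripper":1},{"delta_pos":[0,0,0],"dr":[0,0,0],"gripper":1}])

```text
t: 7.22
position: [679.5, 32.1, 152.4]
eef_rot: [[0.157, 0.896, -0.416], [0.988, -0.142, 0.066], [-0.0, -0.421, -0.907]]
force: [-0.1, 0.0, -0.1]
grip_width: 0.267
```

Run:
```python
from plan import *
s=st()
row([690,35,260],s['eef_rot'],10)
```

```text
t 7.22 p [679.5  32.1 152.4] j [ 0.22  1.23 -0.86  1.05  0.59  1.54  0.91] F [-0.1  0.  -0.1] g 0.267
[[0.157, 0.896, -0.416], [0.988, -0.142, 0.066], [-0.0, -0.421, -0.907]]
10 rows dp [0.015, -0.121, -0.339] dr [-0.0, -0.0, 0.0] |mm 10.8
```

```bash
cat > sc.py <<'E'
from plan import *
Rg=np.array([[0.156,0.895,-0.418],[0.988,-0.142,0.066],[-0.001,-0.423,-0.906]]);u,_,v=np.linalg.svd(Rg);Rg=u@v
pg=np.array([678.7,32.1,151.2])
xs=np.array([np.cos(np.radians(-8.2)),np.sin(np.radians(-8.2)),0])
mid_t=Rg.T@(np.array([650,36.4,96])-pg); xs_t=Rg.T@xs
def tcp_for_butt(b,R): return np.array(b)-R@(mid_t-95*xs_t)
def butt(s): return s['position']+s['eef_rot']@(mid_t-95*xs_t), s['eef_rot']@xs_t
cup=np.array([614.5,297.5])
E
python3 - <<'E'
from sc import *
print(mid_t,xs_t)
R=rot(20,-65)
for z in (24,135): print(tcp_for_butt([*cup,z],R), R@xs_t)
s=ctrl.state()
row([660,70,320],s['eef_rot'],10)
s={'eef_rot':s['eef_rot'],'position':np.array([660,70,320])}
row(tcp_for_butt([*cup,140],R),R,30,s)
E
```

```text
[-0.20213904 -2.93975415 62.29395625] [ 0.01379058  0.90599974 -0.42305353]
[597.01931915 349.94928158 147.98183853] [0.01277946 0.00520969 0.99990477]
[597.01931915 349.94928158 258.98183853] [0.01277946 0.00520969 0.99990477]
10 rows dp [0.114, -0.311, -0.471] dr [-0.0, -0.0, 0.0] |mm 17.3
30 rows dp [0.224, -0.282, -0.059] dr [-0.537, -0.153, 0.42] |mm 11.0
```

servo_tool(targets=[{"delta_pos":[0.114,-0.311,-0.471],"dr":[0,0,0],"gripper":1},{"delta_pos":[0.114,-0.311,-0.471],"dr":[0,0,0],"gripper":1},{"delta_pos":[0.114,-0.311,-0.471],"dr":[0,0,0],"gripper":1},{"delta_pos":[0.114,-0.311,-0.471],"dr":[0,0,0],"gripper":1},{"delta_pos":[0.114,-0.311,-0.471],"dr":[0,0,0],"gripper":1},{"delta_pos":[0.114,-0.311,-0.471],"dr":[0,0,0],"gripper":1},{"delta_pos":[0.114,-0.311,-0.471],"dr":[0,0,0],"gripper":1},{"delta_pos":[0.114,-0.311,-0.471],"dr":[0,0,0],"gripper":1},{"delta_pos":[0.114,-0.311,-0.471],"dr":[0,0,0],"gripper":1},{"delta_pos":[0.114,-0.311,-0.471],"dr":[0,0,0],"gripper":1}])

```text
t: 8.05
position: [659.8, 70.2, 321.6]
eef_rot: [[0.157, 0.896, -0.416], [0.988, -0.142, 0.066], [-0.0, -0.421, -0.907]]
force: [-0.8, -0.2, -1.3]
grip_width: 0.243
```

Run:
```python
from sc import *
s=st()
cv2.imwrite('pics/s4.png',ctrl.grab_frame('side'))
R=rot(20,-65)
row(tcp_for_butt([*cup,145],R),R,30)
```

```text
t 8.05 p [659.8  70.2 321.6] j [ 0.19  1.03 -0.91  1.    0.48  1.73  0.86] F [-0.8 -0.2 -1.3] g 0.243
[[0.157, 0.896, -0.416], [0.988, -0.142, 0.066], [-0.0, -0.421, -0.907]]
30 rows dp [0.223, -0.281, -0.058] dr [-0.536, -0.156, 0.42] |mm 10.9
```

View pics/s4.png

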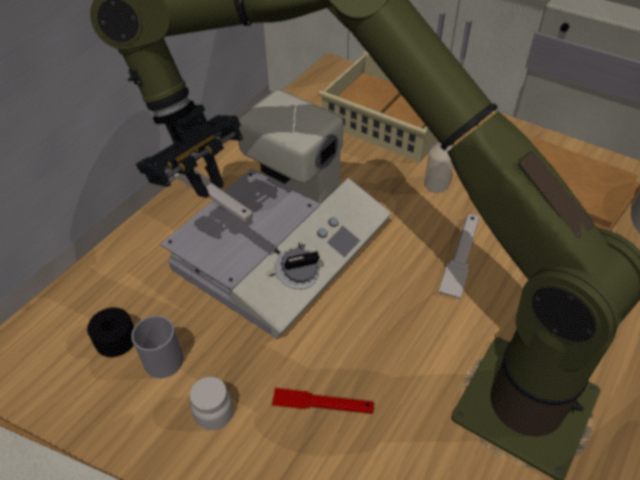

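servo_tool(targets=[{"delta_pos":[0.223,-0.281,-0.058],"dr":[-0.536,-0.156,0.42],"gripper":1},{"delta_pos":[0.223,-0.281,-0.058],"dr":[-0.536,-0.156,0.42],"gripper":1},{"delta_pos":[0.223,-0.281,-0.058],"dr":[-0.536,-0.156,0.42],"gripper":1},{"delta_pos":[0.223,-0.281,-0.058],"dr":[-0.536,-0.156,0.42],"gripper":1},{"delta_pos":[0.223,-0.281,-0.058],"dr":[-0.536,-0.156,0.42],"gripper":1},{"delta_pos":[0.223,-0.281,-0.058],"dr":[-0.536,-0.156,0.42],"gripper":1},{"delta_pos":[0.223,-0.281,-0.058],"dr":[-0.536,-0.156,0.42],"gripper":1},{"delta_pos":[0.223,-0.281,-0.058],"dr":[-0.536,-0.156,0.42],"gripper":1},{"delta_pos":[0.223,-0.281,-0.058],"dr":[-0.536,-0.156,0.42],"gripper":1},{"delta_pos":[0.223,-0.281,-0.058],"dr":[-0.536,-0.156,0.42],"gripper":1}])

```text
t: 8.93
position: [606.1, 159.4, 347.7]
eef_rot: [[0.465, 0.885, -0.028], [0.863, -0.459, -0.21], [-0.199, 0.074, -0.977]]
force: [-0.2, -0.1, -1.6]
grip_width: 0.245
```

Run:
```python
from sc import *
s=st();print(butt(s))
R=rot(20,-65)
row(tcp_for_butt([*cup,145],R),R,20)
```

```text
t 8.93 p [606.1 159.4 347.7] j [-0.03  0.77 -0.76  1.42  0.66  1.35  0.19] F [-0.2 -0.1 -1.6] g 0.245
[[0.465, 0.885, -0.028], [0.863, -0.459, -0.21], [-0.199, 0.074, -0.977]]
(array([523.7305287 , 177.45592683, 241.26172218]), array([ 0.82003273, -0.31534183,  0.47760428]))
20 rows dp [0.223, -0.277, -0.067] dr [-0.535, -0.152, 0.42] |mm 10.9
```

servo_tool(targets=[{"delta_pos":[0.223,-0.277,-0.067],"dr":[-0.535,-0.152,0.42],"gripper":1},{"delta_pos":[0.223,-0.277,-0.067],"dr":[-0.535,-0.152,0.42],"gripper":1},{"delta_pos":[0.223,-0.277,-0.067],"dr":[-0.535,-0.152,0.42],"gripper":1},{"delta_pos":[0.223,-0.277,-0.067],"dr":[-0.535,-0.152,0.42],"gripper":1},{"delta_pos":[0.223,-0.277,-0.067],"dr":[-0.535,-0.152,0.42],"gripper":1},{"delta_pos":[0.223,-0.277,-0.067],"dr":[-0.535,-0.152,0.42],"gripper":1},{"delta_pos":[0.223,-0.277,-0.067],"dr":[-0.535,-0.152,0.42],"gripper":1},{"delta_pos":[0.223,-0.277,-0.067],"dr":[-0.535,-0.152,0.42],"gripper":1},{"delta_pos":[0.223,-0.277,-0.067],"dr":[-0.535,-0.152,0.42],"gripper":1},{"delta_pos":[0.223,-0.277,-0.067],"dr":[-0.535,-0.152,0.42],"gripper":1}])

```text
t: 9.77
position: [579.3, 261.6, 326.0]
eef_rot: [[0.76, 0.601, 0.247], [0.619, -0.555, -0.556], [-0.197, 0.575, -0.794]]
force: [-0.3, 0.1, -0.7]
grip_width: 0.243
```

Run:
```python
from sc import *
s=st();print(butt(s))
R=rot(20,-65)
row(tcp_for_butt([*cup,145],R),R,10)
```

```text
t 9.77 p [579.3 261.6 326. ] j [-0.49  0.8  -0.49  1.49  0.92  1.43 -0.54] F [-0.3  0.1 -0.7] g 0.243
[[0.76, 0.601, 0.247], [0.619, -0.555, -0.556], [-0.197, 0.575, -0.794]]
(array([549.96410411, 253.11164699, 193.76431366]), array([ 0.4507698 , -0.2590347 ,  0.85422925]))
10 rows dp [0.222, -0.275, -0.066] dr [-0.536, -0.153, 0.421] |mm 10.8
```

servo_tool(targets=[{"delta_pos":[0.222,-0.275,-0.066],"dr":[-0.536,-0.153,0.421],"gripper":1},{"delta_pos":[0.222,-0.275,-0.066],"dr":[-0.536,-0.153,0.421],"gripper":1},{"delta_pos":[0.222,-0.275,-0.066],"dr":[-0.536,-0.153,0.421],"gripper":1},{"delta_pos":[0.222,-0.275,-0.066],"dr":[-0.536,-0.153,0.421],"gripper":1},{"delta_pos":[0.222,-0.275,-0.066],"dr":[-0.536,-0.153,0.421],"gripper":1},{"delta_pos":[0.222,-0.275,-0.066],"dr":[-0.536,-0.153,0.421],"gripper":1},{"delta_pos":[0.222,-0.275,-0.066],"dr":[-0.536,-0.153,0.421],"gripper":1},{"delta_pos":[0.222,-0.275,-0.066],"dr":[-0.536,-0.153,0.421],"gripper":1},{"delta_pos":[0.222,-0.275,-0.066],"dr":[-0.536,-0.153,0.421],"gripper":1},{"delta_pos":[0.222,-0.275,-0.066],"dr":[-0.536,-0.153,0.421],"gripper":1}])

```text
t: 10.6
position: [596.8, 350.2, 268.4]
eef_rot: [[0.94, 0.146, 0.31], [0.342, -0.397, -0.851], [-0.001, 0.906, -0.423]]
force: [-0.4, 0.5, -1.2]
grip_width: 0.246
```

Run:
```python
from sc import *
ctrl.grab_frame('side')
s=st();print(butt(s))
for n in ('scene','side','wrist'): cv2.imwrite(f'pics/{n}5.png',ctrl.grab_frame(n))
for n in ('scene','side'):
    b,x=butt(s); print(n,proj([b,b+95*x,b+185*x,[614.5,297.5,100]],cam(n)).round(0).tolist())
a=cv2.imread('pics/scene5.png')[150:310,430:590];b=cv2.imread('pics/side5.png')[230:390,90:250]
cv2.imwrite('pics/c5.png',cv2.resize(cv2.hconcat([a,b]),None,fx=2.5,fy=2.5,interpolation=cv2.INTER_CUBIC))
```

```text
t 10.65 p [596.2 351.6 264.7] j [-0.81  1.12 -0.22  1.15  1.03  1.78 -0.92] F [-1.5 -0.2 -1.7] g 0.243
[[0.939, 0.148, 0.31], [0.344, -0.395, -0.852], [-0.004, 0.907, -0.422]]
(array([613.36520908, 298.85791326, 140.78118573]), array([0.01602913, 0.00754501, 0.99984306]))
scene [[503.0, 243.0], [519.0, 219.0], [538.0, 192.0], [496.0, 253.0]]
side [[147.0, 319.0], [133.0, 286.0], [118.0, 250.0], [152.0, 331.0]]
```

View pics/c5.png

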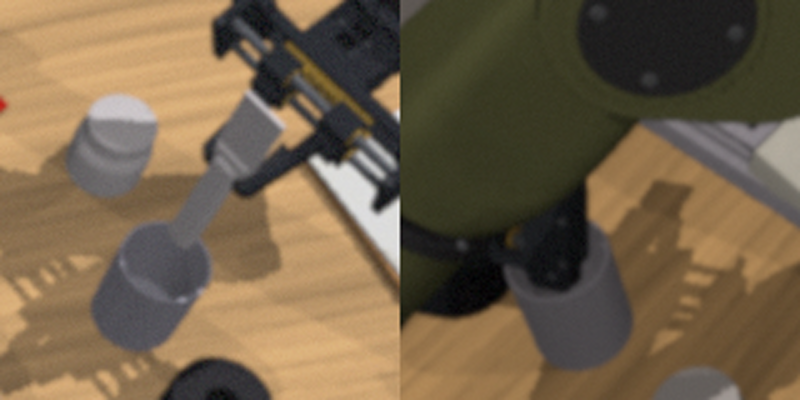

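View pics/wrist5.png

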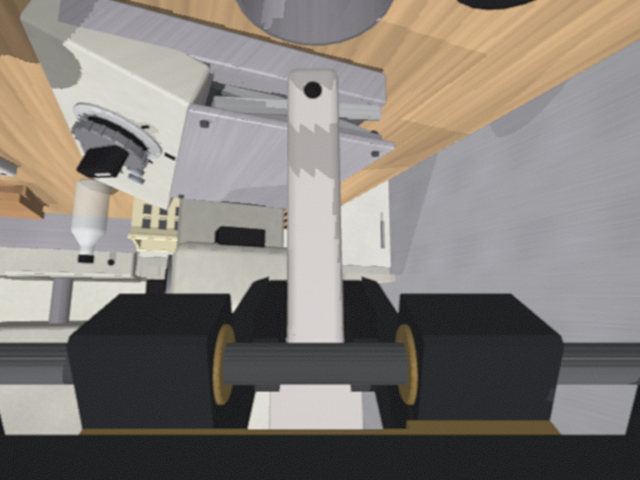

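Run:
```python
from sc import *
R=rot(20,-65)
row(tcp_for_butt([*cup,20],R),R,10)
```

```text
10 rows dp [0.002, -0.377, 0.174] dr [-0.003, 0.0, 0.004] |mm 12.4
```

servo_tool(targets=[{"delta_pos":[0.002,-0.377,0.174],"dr":[0,0,0],"gripper":1},{"delta_pos":[0.002,-0.377,0.174],"dr":[0,0,0],"gripper":1},{"delta_pos":[0.002,-0.377,0.174],"dr":[0,0,0],"gripper":1},{"delta_pos":[0.002,-0.377,0.174],"dr":[0,0,0],"gripper":1},{"delta_pos":[0.002,-0.377,0.174],"dr":[0,0,0],"gripper":1},{"delta_pos":[0.002,-0.377,0.174],"dr":[0,0,0],"gripper":1},{"delta_pos":[0.002,-0.377,0.174],"dr":[0,0,0],"gripper":1},{"delta_pos":[0.002,-0.377,0.174],"dr":[0,0,0],"gripper":1},{"delta_pos":[0.002,-0.377,0.174],"dr":[0,0,0],"gripper":1},{"delta_pos":[0.002,-0.377,0.174],"dr":[0,0,0],"gripper":1}])

```text
t: 11.63
position: [597.4, 349.8, 143.0]
eef_rot: [[0.939, 0.147, 0.31], [0.343, -0.398, -0.851], [-0.002, 0.906, -0.424]]
force: [-0.7, -0.5, 0.0]
grip_width: 0.248
```

Run:
```python
from sc import *
ctrl.grab_frame('side')
s=st();print(butt(s))
for n in ('scene','side','wrist'): cv2.imwrite(f'pics/{n}6.png',ctrl.grab_frame(n))
a=cv2.imread('pics/scene6.png')[150:310,430:590];b=cv2.imread('pics/side6.png')[230:390,90:250]
cv2.imwrite('pics/c6.png',cv2.resize(cv2.hconcat([a,b]),None,fx=2.5,fy=2.5,interpolation=cv2.INTER_CUBIC))
```

```text
t 11.68 p [596.6 349.2 140.2] j [-0.81  1.28 -0.22  1.13  1.04  1.69 -1.03] F [-1.3 -1.  -1.9] g 0.244
[[0.939, 0.15, 0.309], [0.343, -0.396, -0.852], [-0.006, 0.906, -0.424]]
(array([613.38280655, 296.70241722,  16.17470951]), array([0.01869548, 0.00603758, 0.99980699]))
```

View pics/c6.png

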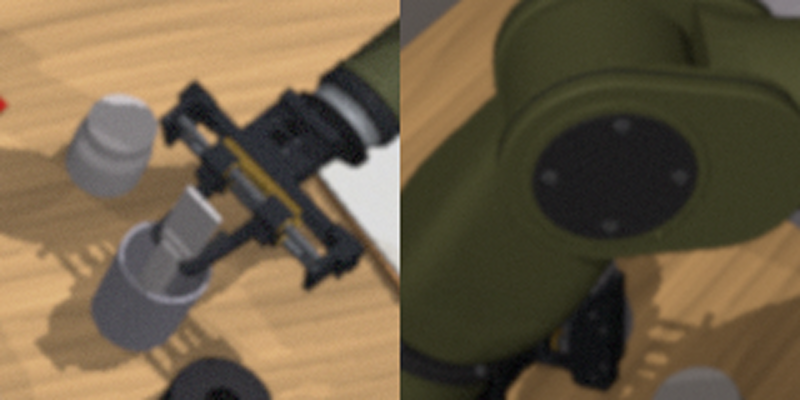

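View pics/wrist6.png

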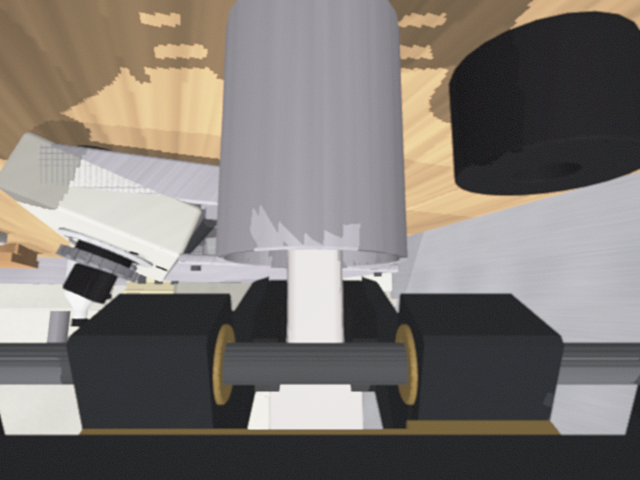

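servo_tool(targets=[{"delta_pos":[0,0,0],"dr":[0,0,0],"gripper":0},{"delta_pos":[0,0,0],"dr":[0,0,0],"gripper":0},{"delta_pos":[0,0,0],"dr":[0,0,0],"gripper":0},{"delta_pos":[0,0,0],"dr":[0,0,0],"gripper":0},{"delta_pos":[0,0,0],"dr":[0,0,0],"gripper":0},{"delta_pos":[0,0,0],"dr":[0,0,0],"gripper":0},{"delta_pos":[0,0,0],"dr":[0,0,0],"gripper":0},{"delta_pos":[0,0,0],"dr":[0,0,0],"gripper":0},{"delta_pos":[0,0,0],"dr":[0,0,0],"gripper":0},{"delta_pos":[0,0,0],"dr":[0,0,0],"gripper":0}])

```text
t: 12.67
position: [597.5, 349.8, 144.3]
eef_rot: [[0.939, 0.147, 0.31], [0.343, -0.398, -0.851], [-0.002, 0.906, -0.424]]
force: [0.2, -1.0, -1.0]
grip_width: 0.504
```

Run:
```python
from sc import *
s=st()
for n in ('scene','wrist'): cv2.imwrite(f'pics/{n}7.png',ctrl.grab_frame(n))
a=cv2.imread('pics/scene7.png')[170:320,430:590];b=cv2.imread('pics/wrist7.png')
cv2.imwrite('pics/c7.png',cv2.hconcat([cv2.resize(a,(400,375)),cv2.resize(b,(400,375))]))
```

```text
t 12.67 p [597.5 349.8 144.3] j [-0.81  1.28 -0.22  1.13  1.04  1.69 -1.03] F [ 0.2 -1.  -1. ] g 0.504
[[0.939, 0.147, 0.31], [0.343, -0.398, -0.851], [-0.002, 0.906, -0.424]]
```

View pics/c7.png

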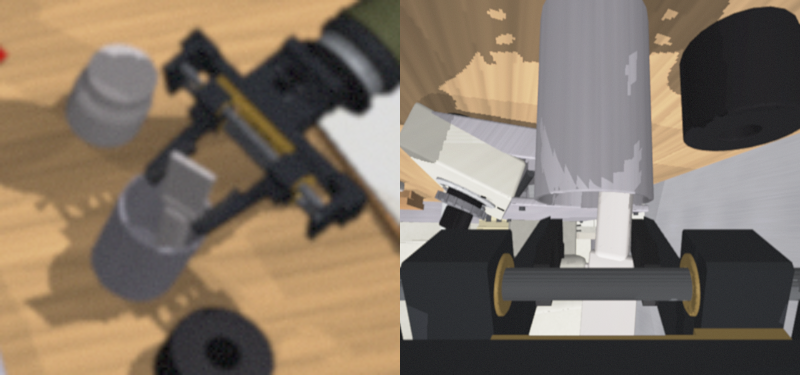

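servo_tool(targets=[{"delta_pos":[0,0,0],"dr":[0,0,0],"gripper":-0.7},{"delta_pos":[0,0,0],"dr":[0,0,0],"gripper":-0.7},{"delta_pos":[0,0,0],"dr":[0,0,0],"gripper":-0.7},{"delta_pos":[0,0,-0.2],"dr":[0,0,0],"gripper":-0.7},{"delta_pos":[0,0,-0.4],"dr":[0,0,0],"gripper":-0.7},{"delta_pos":[0,0,-0.6],"dr":[0,0,0],"gripper":-0.7},{"delta_pos":[0,0,-0.7],"dr":[0,0,0],"gripper":-0.7},{"delta_pos":[0,0,-0.7],"dr":[0,0,0],"gripper":-0.7},{"delta_pos":[0,0,-0.7],"dr":[0,0,0],"gripper":-0.7},{"delta_pos":[0,0,-0.7],"dr":[0,0,0],"gripper":-0.7}])

```text
t: 13.6
position: [559.3, 453.8, 196.5]
eef_rot: [[0.939, 0.147, 0.31], [0.343, -0.399, -0.85], [-0.001, 0.905, -0.425]]
force: [0.4, -0.7, -0.3]
grip_width: 0.848
```

Run:
```python
from sc import *
s=st()
for n in ('scene','wrist'): cv2.imwrite(f'pics/{n}8.png',ctrl.grab_frame(n))
a=cv2.imread('pics/scene8.png')[170:320,430:590];b=cv2.imread('pics/wrist8.png')
cv2.imwrite('pics/c8.png',cv2.hconcat([cv2.resize(a,(400,375)),cv2.resize(b,(400,375))]))
```

```text
t 13.6 p [559.3 453.8 196.5] j [-0.94  1.3  -0.23  0.87  0.99  1.89 -0.9 ] F [ 0.4 -0.7 -0.3] g 0.848
[[0.939, 0.147, 0.31], [0.343, -0.399, -0.85], [-0.001, 0.905, -0.425]]
```

View pics/c8.png

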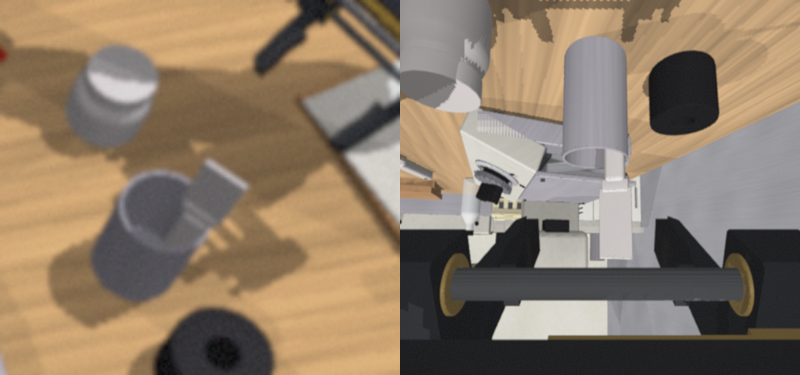

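```bash
cat > sel.py <<'E'
from plan import *
yw=np.radians(-2.95);u=np.array([np.cos(yw),np.sin(yw),0]);Z=np.array([0,0,1.])
t=np.radians(20);a=-np.sin(t)*u+np.cos(t)*Z;e1=np.cos(t)*u+np.sin(t)*Z;e2=np.cross(a,e1)
c=np.array([501,8,64.])
def Rsel(turn): # turn rad from first stop, jaw axis at 150deg - turn
    th=np.radians(150)-turn; x=np.cos(th)*e1+np.sin(th)*e2; z=-a
    return np.stack([x,np.cross(z,x),z],1)
def tcp(h,turn=0,off=(0,0)): # h tip height over panel
    R=Rsel(turn); return c+(h+64)*a+R[:,:2]@np.array(off)
E
python3 - <<'E'
from sel import *
print(e2,Rsel(0).round(3).tolist())
s=ctrl.state();row([500,400,320],s['eef_rot'],10)
R=Rsel(0);v=tcp(130,0,(0,80));print(v)
s={'eef_rot':s['eef_rot'],'position':np.array([500,400,320])}
row(v,R,40,s)
print(np.degrees(np.linalg.norm(Rn.from_matrix(s['eef_rot'].T@R).as_rotvec())))
s2={'eef_rot':rot(75,0),'position':np.array([500,230,340])}
row(s2['position'],s2['eef_rot'],20,s); row(v,R,20,s2)
E
```

```text
[ 5.14644678e-02  9.98674826e-01 -3.46944695e-18] [[-0.787, 0.514, 0.342], [0.541, 0.841, -0.018], [-0.296, 0.171, -0.94]]
10 rows dp [-0.246, 0.419, -0.077] dr [0.0, 0.0, 0.0] |mm 14.8
[475.83947751  78.67055597 259.98117417]
40 rows dp [-0.268, -0.077, 0.135] dr [0.063, 0.337, -0.52] |mm 9.3
124.51613241762035
20 rows dp [-0.216, 0.185, 0.108] dr [0.594, 0.307, -0.486] |mm 9.1
20 rows dp [-0.226, -0.149, 0.147] dr [-0.195, -0.087, -0.713] |mm 9.3
```

servo_tool(targets=[{"delta_pos":[-0.246,0.419,-0.077],"dr":[0,0,0],"gripper":-1},{"delta_pos":[-0.246,0.419,-0.077],"dr":[0,0,0],"gripper":-1},{"delta_pos":[-0.246,0.419,-0.077],"dr":[0,0,0],"gripper":-1},{"delta_pos":[-0.246,0.419,-0.077],"dr":[0,0,0],"gripper":-1},{"delta_pos":[-0.246,0.419,-0.077],"dr":[0,0,0],"gripper":-1},{"delta_pos":[-0.246,0.419,-0.077],"dr":[0,0,0],"gripper":-1},{"delta_pos":[-0.246,0.419,-0.077],"dr":[0,0,0],"gripper":-1},{"delta_pos":[-0.246,0.419,-0.077],"dr":[0,0,0],"gripper":-1},{"delta_pos":[-0.246,0.419,-0.077],"dr":[0,0,0],"gripper":-1},{"delta_pos":[-0.246,0.419,-0.077],"dr":[0,0,0],"gripper":-1}])

```text
t: 14.53
position: [502.3, 395.2, 319.7]
eef_rot: [[0.94, 0.146, 0.309], [0.342, -0.397, -0.852], [-0.002, 0.906, -0.423]]
force: [-0.1, 0.1, -0.1]
grip_width: 1.002
```

servo_tool(targets=[{"delta_pos":[-0.216,0.185,0.108],"dr":[0.594,0.307,-0.486],"gripper":-1},{"delta_pos":[-0.216,0.185,0.108],"dr":[0.594,0.307,-0.486],"gripper":-1},{"delta_pos":[-0.216,0.185,0.108],"dr":[0.594,0.307,-0.486],"gripper":-1},{"delta_pos":[-0.216,0.185,0.108],"dr":[0.594,0.307,-0.486],"gripper":-1},{"delta_pos":[-0.216,0.185,0.108],"dr":[0.594,0.307,-0.486],"gripper":-1},{"delta_pos":[-0.216,0.185,0.108],"dr":[0.594,0.307,-0.486],"gripper":-1},{"delta_pos":[-0.216,0.185,0.108],"dr":[0.594,0.307,-0.486],"gripper":-1},{"delta_pos":[-0.216,0.185,0.108],"dr":[0.594,0.307,-0.486],"gripper":-1},{"delta_pos":[-0.216,0.185,0.108],"dr":[0.594,0.307,-0.486],"gripper":-1},{"delta_pos":[-0.216,0.185,0.108],"dr":[0.594,0.307,-0.486],"gripper":-1}])

```text
t: 15.37
position: [480.7, 312.5, 347.2]
eef_rot: [[0.669, 0.674, 0.313], [0.729, -0.514, -0.452], [-0.144, 0.531, -0.835]]
force: [0.5, 0.6, 1.0]
grip_width: 1.0
```

Run:
```python
from sel import *
s=st()
row([500,230,340],rot(75,0),10)
```

```text
t 15.37 p [480.7 312.5 347.2] j [-0.58  0.68 -0.57  1.67  0.88  1.35 -0.64] F [0.5 0.6 1. ] g 1.0
[[0.669, 0.674, 0.313], [0.729, -0.514, -0.452], [-0.144, 0.531, -0.835]]
10 rows dp [-0.206, 0.174, 0.103] dr [0.595, 0.313, -0.488] |mm 8.6
```

servo_tool(targets=[{"delta_pos":[-0.206,0.174,0.103],"dr":[0.595,0.313,-0.488],"gripper":-1},{"delta_pos":[-0.206,0.174,0.103],"dr":[0.595,0.313,-0.488],"gripper":-1},{"delta_pos":[-0.206,0.174,0.103],"dr":[0.595,0.313,-0.488],"gripper":-1},{"delta_pos":[-0.206,0.174,0.103],"dr":[0.595,0.313,-0.488],"gripper":-1},{"delta_pos":[-0.206,0.174,0.103],"dr":[0.595,0.313,-0.488],"gripper":-1},{"delta_pos":[-0.206,0.174,0.103],"dr":[0.595,0.313,-0.488],"gripper":-1},{"delta_pos":[-0.206,0.174,0.103],"dr":[0.595,0.313,-0.488],"gripper":-1},{"delta_pos":[-0.206,0.174,0.103],"dr":[0.595,0.313,-0.488],"gripper":-1},{"delta_pos":[-0.206,0.174,0.103],"dr":[0.595,0.313,-0.488],"gripper":-1},{"delta_pos":[-0.206,0.174,0.103],"dr":[0.595,0.313,-0.488],"gripper":-1}])

```text
t: 16.2
position: [500.1, 229.4, 339.9]
eef_rot: [[0.26, 0.966, 0.0], [0.966, -0.26, -0.001], [-0.001, 0.0, -1.0]]
force: [1.1, 0.0, -0.1]
grip_width: 1.001
```

servo_tool(targets=[{"delta_pos":[-0.226,-0.149,0.147],"dr":[-0.195,-0.087,-0.713],"gripper":-1},{"delta_pos":[-0.226,-0.149,0.147],"dr":[-0.195,-0.087,-0.713],"gripper":-1},{"delta_pos":[-0.226,-0.149,0.147],"dr":[-0.195,-0.087,-0.713],"gripper":-1},{"delta_pos":[-0.226,-0.149,0.147],"dr":[-0.195,-0.087,-0.713],"gripper":-1},{"delta_pos":[-0.226,-0.149,0.147],"dr":[-0.195,-0.087,-0.713],"gripper":-1},{"delta_pos":[-0.226,-0.149,0.147],"dr":[-0.195,-0.087,-0.713],"gripper":-1},{"delta_pos":[-0.226,-0.149,0.147],"dr":[-0.195,-0.087,-0.713],"gripper":-1},{"delta_pos":[-0.226,-0.149,0.147],"dr":[-0.195,-0.087,-0.713],"gripper":-1},{"delta_pos":[-0.226,-0.149,0.147],"dr":[-0.195,-0.087,-0.713],"gripper":-1},{"delta_pos":[-0.226,-0.149,0.147],"dr":[-0.195,-0.087,-0.713],"gripper":-1}])

```text
t: 17.03
position: [460.1, 160.5, 295.8]
eef_rot: [[-0.344, 0.923, 0.172], [0.931, 0.36, -0.069], [-0.125, 0.136, -0.983]]
force: [-0.8, 0.4, -0.6]
grip_width: 0.998
```

Run:
```python
from sel import *
s=st()
row(tcp(130,0,(0,80)),Rsel(0),10)
```

```text
t 17.03 p [460.1 160.5 295.8] j [ 0.1   0.64 -0.97  2.06  0.97  0.87  0.46] F [-0.8  0.4 -0.6] g 0.998
[[-0.344, 0.923, 0.172], [0.931, 0.36, -0.069], [-0.125, 0.136, -0.983]]
10 rows dp [-0.227, -0.147, 0.146] dr [-0.196, -0.083, -0.711] |mm 9.2
```

servo_tool(targets=[{"delta_pos":[-0.227,-0.147,0.146],"dr":[-0.196,-0.083,-0.711],"gripper":-1},{"delta_pos":[-0.227,-0.147,0.146],"dr":[-0.196,-0.083,-0.711],"gripper":-1},{"delta_pos":[-0.227,-0.147,0.146],"dr":[-0.196,-0.083,-0.711],"gripper":-1},{"delta_pos":[-0.227,-0.147,0.146],"dr":[-0.196,-0.083,-0.711],"gripper":-1},{"delta_pos":[-0.227,-0.147,0.146],"dr":[-0.196,-0.083,-0.711],"gripper":-1},{"delta_pos":[-0.227,-0.147,0.146],"dr":[-0.196,-0.083,-0.711],"gripper":-1},{"delta_pos":[-0.227,-0.147,0.146],"dr":[-0.196,-0.083,-0.711],"gripper":-1},{"delta_pos":[-0.227,-0.147,0.146],"dr":[-0.196,-0.083,-0.711],"gripper":-1},{"delta_pos":[-0.227,-0.147,0.146],"dr":[-0.196,-0.083,-0.711],"gripper":-1},{"delta_pos":[-0.227,-0.147,0.146],"dr":[-0.196,-0.083,-0.711],"gripper":-1}])

```text
t: 17.87
position: [475.8, 78.6, 260.0]
eef_rot: [[-0.787, 0.514, 0.341], [0.542, 0.841, -0.018], [-0.296, 0.171, -0.94]]
force: [-0.3, 0.1, 0.1]
grip_width: 1.001
```

Run:
```python
from sel import *
ctrl.grab_frame('side');ctrl.grab_frame('side')
s=st();C=cam('wrist')
np.savez('w9.npz',K=C[0],R=C[1],t=C[2])
w=ctrl.grab_frame('wrist');cv2.imwrite('pics/w9.png',w)
cv2.imwrite('pics/scene9.png',ctrl.grab_frame('scene'))
```

```text
t 17.97 p [475.6  77.2 259.5] j [ 0.27  0.67 -0.95  2.27  1.48  0.71  0.75] F [-0.4  0.7 -1.5] g 0.998
[[-0.784, 0.519, 0.339], [0.546, 0.838, -0.02], [-0.295, 0.169, -0.94]]
```

View pics/w9.png

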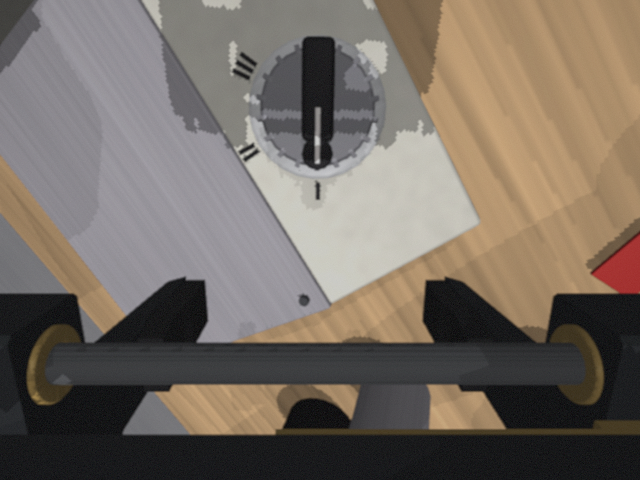

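View pics/scene9.png

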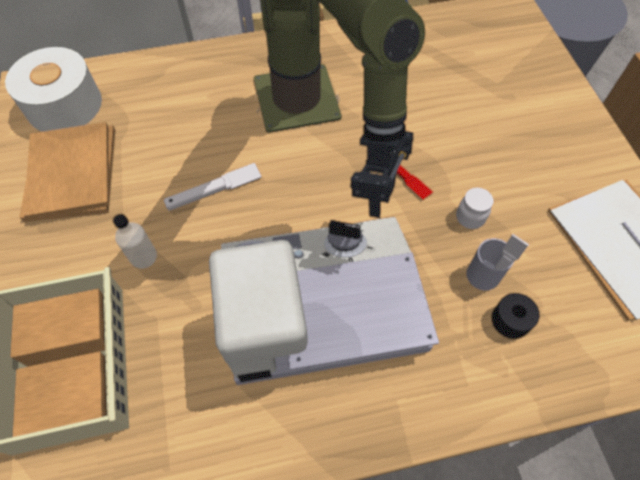

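Run:
```python
from sel import *
L=lambda f:(lambda W:(W['K'],W['R'],W['t']))(np.load(f))
W2=L('w2.npz');W9=L('w9.npz');S=cam('scene');D=cam('side')
c1=lambda u,v:(300+(u+.5)/4-.5,205+(v+.5)/4-.5)
c3=lambda u,v:(155+(u+.5)/4-.5,160+(v+.5)/4-.5)
M={'1':[(313,73),(318,190),c1(282,170),c3(470,458)],'2':[(245,107),(248.5,152),c1(203,215),c3(488,364)],'3':[(178,87),(244,67),c1(103,198),c3(586,342)]}
P={}
for k,v in M.items():
    p,e=tri(v[:2],[W2,W9]);q,e2_=tri(v,[W2,W9,S,D]);P[k]=q;print(k,p.round(1),np.round(e,1),q.round(1),np.round(e2_,1))
m=(P['1']+P['3'])/2;print('c',2*m-P['2'], 'chord',np.linalg.norm(P['1']-P['3']),np.linalg.norm(m-P['2']))
A=np.array([p@a for p in P.values()]);print('plane',A,c@a)
def onpl(uv,h,C,d):
    o,r=ray(uv,C);return o+r*((d+h-o@a)/(r@a))
for d in (A.mean()-3,A.mean(),A.mean()+3):
    q=[onpl(u,0,W9,d) for u in [(318,190),(248.5,152),(244,67)]]
    m=(q[0]+q[2])/2
    b=[onpl(u,53,W9,d) for u in [(318.5,38),(318,163)]]
    f=b[1]-b[0]
    print('d',d,'c',(2*m-q[1]).round(1),np.linalg.norm(q[0]-q[2]),np.linalg.norm(m-q[1]),'bar len',np.linalg.norm(f),'barcentre foot',((b[0]+b[1])/2-53*a).round(1),'ang',np.degrees(np.arctan2(f@e2,f@e1)))
```

```text
1 [526.9  53.9  71.7] [0.6 0.6] [526.7  54.   71.4] [0.6 0.7 0.6 0.7]
2 [550.8   4.7  81.9] [0.1 0.1] [550.    4.8  82. ] [0.8 0.6 1.1 0.6]
3 [523.1 -41.3  72.3] [0. 0.] [522.4 -42.   71.5] [0.4 1.1 0.9 0.6]
c [499.07023619   7.25883102  60.86795953] chord 96.08519397706077 27.614237767031263
plane [-111.85212968 -110.68101305 -111.9698189 ] -110.84387770238189
d -114.50098721219871 c [499.9   7.   59.7] 95.71366919848994 28.01249711881391 bar len 65.17985523727612 barcentre foot [499.3   6.5  59.5] ang 59.61522379704139
d -111.50098721219871 c [499.    7.2  62.6] 94.68545765135546 27.711570686436694 bar len 64.31564000884129 barcentre foot [498.4   6.6  62.4] ang 59.6152237970414
d -108.50098721219871 c [498.    7.3  65.4] 93.65724610422102 27.41064425405946 bar len 63.451424780406455 barcentre foot [497.5   6.8  65.3] ang 59.6152237970414
```

```bash
sed -i 's/c=np.array(\[501,8,64.\])/c=np.array([499,7.,61.8])/' sel.py
python3 - <<'E'
from sel import *
row(tcp(80),Rsel(0),10)
s={'eef_rot':Rsel(0),'position':tcp(80)}
row(tcp(28),Rsel(0),10,s)
E
```

```text
10 rows dp [0.003, -0.277, 0.172] dr [-0.001, -0.001, -0.006] |mm 9.8
10 rows dp [-0.0, 0.0, 0.173] dr [0.0, 0.0, 0.0] |mm 5.2
```

servo_tool(targets=[{"delta_pos":[0.003,-0.277,0.172],"dr":[0,0,0],"gripper":-1},{"delta_pos":[0.003,-0.277,0.172],"dr":[0,0,0],"gripper":-1},{"delta_pos":[0.003,-0.277,0.172],"dr":[0,0,0],"gripper":-1},{"delta_pos":[0.003,-0.277,0.172],"dr":[0,0,0],"gripper":-1},{"delta_pos":[0.003,-0.277,0.172],"dr":[0,0,0],"gripper":-1},{"delta_pos":[0.003,-0.277,0.172],"dr":[0,0,0],"gripper":-1},{"delta_pos":[0.003,-0.277,0.172],"dr":[0,0,0],"gripper":-1},{"delta_pos":[0.003,-0.277,0.172],"dr":[0,0,0],"gripper":-1},{"delta_pos":[0.003,-0.277,0.172],"dr":[0,0,0],"gripper":-1},{"delta_pos":[0.003,-0.277,0.172],"dr":[0,0,0],"gripper":-1}])

```text
t: 18.9
position: [450.4, 10.2, 197.3]
eef_rot: [[-0.785, 0.517, 0.342], [0.545, 0.839, -0.016], [-0.295, 0.173, -0.94]]
force: [0.2, 0.7, -0.4]
grip_width: 1.0
```

Run:
```python
from sel import *
ctrl.grab_frame('side')
st();cv2.imwrite('pics/w10.png',ctrl.grab_frame('wrist'))
cv2.imwrite('pics/s10.png',ctrl.grab_frame('side'))
row(tcp(28),Rsel(0),10)
```

```text
t 18.95 p [449.2   8.4 196. ] j [ 0.39  0.81 -0.94  2.42  1.86  0.76  0.51] F [-0.7 -1.2 -0.8] g 0.998
[[-0.785, 0.519, 0.339], [0.546, 0.838, -0.019], [-0.294, 0.17, -0.941]]
10 rows dp [-0.001, -0.002, 0.173] dr [0.0, -0.002, -0.005] |mm 5.2
```

View pics/w10.png

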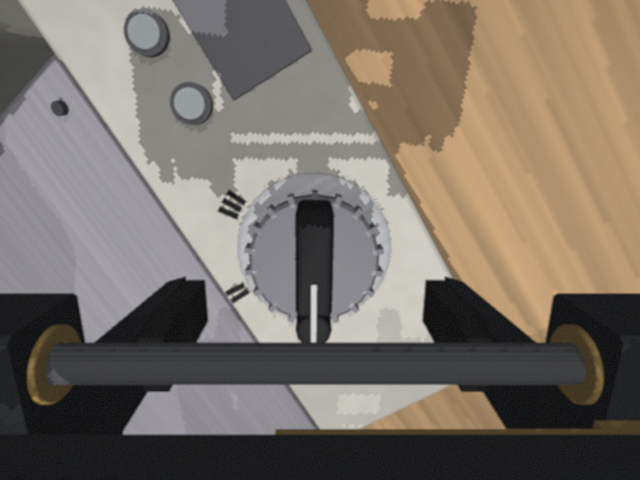

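servo_tool(targets=[{"delta_pos":[0,0,0.173],"dr":[0,0,0],"gripper":-1},{"delta_pos":[0,0,0.173],"dr":[0,0,0],"gripper":-1},{"delta_pos":[0,0,0.173],"dr":[0,0,0],"gripper":-1},{"delta_pos":[0,0,0.173],"dr":[0,0,0],"gripper":-1},{"delta_pos":[0,0,0.173],"dr":[0,0,0],"gripper":-1},{"delta_pos":[0,0,0.173],"dr":[0,0,0],"gripper":-1},{"delta_pos":[0,0,0.173],"dr":[0,0,0],"gripper":-1},{"delta_pos":[0,0,0.173],"dr":[0,0,0],"gripper":-1},{"delta_pos":[0,0,0.173],"dr":[0,0,0],"gripper":-1},{"delta_pos":[0,0,0.173],"dr":[0,0,0],"gripper":-1}])

```text
t: 19.88
position: [468.0, 8.9, 147.8]
eef_rot: [[-0.786, 0.516, 0.341], [0.544, 0.839, -0.017], [-0.295, 0.172, -0.94]]
force: [0.3, -0.1, 0.2]
grip_width: 0.996
```

```bash
cat >> sel.py <<'E'
def rep():
    s=st();R=s['eef_rot'];p=s['position']+64*R[:,2]-c
    th=np.arctan2(R[:,0]@e2,R[:,0]@e1)
    print('tip h',round(p@a,1),'off e1,e2',round(p@e1,1),round(p@e2,1),'turn',round((np.radians(150)-th),3),'axial F',round(s['force']@a,1),'Tz',round(s['torque']@a,3),'tilt err',np.degrees(np.arccos(min(1,-R[:,2]@a))).round(2))
    return s
E
python3 - <<'E'
from sel import *
ctrl.grab_frame('side')
rep()
cv2.imwrite('pics/s11.png',ctrl.grab_frame('side')[180:330,200:400])
E
```

```text
t 19.93 p [468.1   8.7 147.1] j [ 0.37  0.95 -0.92  2.4   1.98  0.85  0.45] F [ 0.3 -0.8 -0.5] g 1.0
[[-0.786, 0.517, 0.34], [0.544, 0.839, -0.017], [-0.294, 0.172, -0.94]]
tip h 26.7 off e1,e2 -0.0 0.2 turn 0.004 axial F -0.6 Tz -0.013 tilt err 0.09
```

View pics/s11.png

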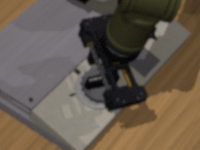

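servo_tool(targets=[{"delta_pos":[0,0,0],"dr":[0,0,0],"gripper":1},{"delta_pos":[0,0,0],"dr":[0,0,0],"gripper":1},{"delta_pos":[0,0,0],"dr":[0,0,0],"gripper":1},{"delta_pos":[0,0,0],"dr":[0,0,0],"gripper":1},{"delta_pos":[0,0,0],"dr":[0,0,0],"gripper":1},{"delta_pos":[0,0,0],"dr":[0,0,0],"gripper":1},{"delta_pos":[0,0,0],"dr":[0,0,0],"gripper":1},{"delta_pos":[0,0,0],"dr":[0,0,0],"gripper":1},{"delta_pos":[0,0,0],"dr":[0,0,0],"gripper":1},{"delta_pos":[0,0,0],"dr":[0,0,0],"gripper":1}])

```text
t: 20.82
position: [467.8, 8.9, 148.3]
eef_rot: [[-0.786, 0.516, 0.341], [0.544, 0.839, -0.017], [-0.295, 0.172, -0.94]]
force: [0.6, 0.8, -0.2]
grip_width: 0.266
```

servo_tool(targets=[{"delta_pos":[0,0,0.015],"dr":[0,0,0],"gripper":1},{"delta_pos":[0,0,0.015],"dr":[0,0,0],"gripper":1},{"delta_pos":[0,0,0.015],"dr":[0,0,0],"gripper":1},{"delta_pos":[0,0,0.015],"dr":[0,0,0],"gripper":1},{"delta_pos":[0,0,0.015],"dr":[0,0,0],"gripper":1},{"delta_pos":[0,0,0.015],"dr":[0,0,0],"gripper":1},{"delta_pos":[0,0,0.015],"dr":[0,0,0],"gripper":1},{"delta_pos":[0,0,0.015],"dr":[0,0,0],"gripper":1},{"delta_pos":[0,0,0.015],"dr":[0,0,0],"gripper":1},{"delta_pos":[0,0,0],"dr":[0,0,0],"gripper":1}])

```text
t: 21.65
position: [469.1, 8.8, 145.0]
eef_rot: [[-0.786, 0.515, 0.342], [0.543, 0.84, -0.017], [-0.296, 0.172, -0.94]]
force: [-1.9, -0.7, 7.9]
grip_width: 0.2
```

Run:
```python
from sel import *
rep()
```

```text
t 21.65 p [469.1   8.8 145. ] j [ 0.37  0.96 -0.91  2.39  1.99  0.86  0.45] F [-1.9 -0.7  7.9] g 0.2
[[-0.786, 0.515, 0.342], [0.543, 0.84, -0.017], [-0.296, 0.172, -0.94]]
tip h 24.5 off e1,e2 0.3 0.3 turn 0.002 axial F 8.0 Tz -0.004 tilt err 0.03
```

servo_tool(targets=[{"delta_pos":[0,0,0.015],"dr":[0,0,0],"gripper":1},{"delta_pos":[0,0,0.015],"dr":[0,0,0],"gripper":1},{"delta_pos":[0,0,0.015],"dr":[0,0,0],"gripper":1},{"delta_pos":[0,0,0.015],"dr":[0,0,0],"gripper":1},{"delta_pos":[0,0,0.015],"dr":[0,0,0],"gripper":1},{"delta_pos":[0,0,0.015],"dr":[0,0,0],"gripper":1},{"delta_pos":[0,0,0.015],"dr":[0,0,0],"gripper":1},{"delta_pos":[0,0,0.015],"dr":[0,0,0],"gripper":1},{"delta_pos":[0,0,0.015],"dr":[0,0,0],"gripper":1},{"delta_pos":[0,0,0],"dr":[0,0,0],"gripper":1}])

```text
t: 22.48
position: [470.4, 8.8, 141.4]
eef_rot: [[-0.786, 0.515, 0.342], [0.543, 0.84, -0.017], [-0.296, 0.172, -0.94]]
force: [-3.0, -0.9, 9.8]
grip_width: 0.203
```

Run:
```python
from sel import *
rep()
```

```text
t 22.48 p [470.4   8.8 141.4] j [ 0.37  0.97 -0.91  2.39  1.99  0.86  0.45] F [-3.  -0.9  9.8] g 0.203
[[-0.786, 0.515, 0.342], [0.543, 0.84, -0.017], [-0.296, 0.172, -0.94]]
tip h 20.6 off e1,e2 0.3 0.3 turn 0.002 axial F 10.2 Tz -0.049 tilt err 0.04
```

servo_tool(targets=[{"delta_pos":[0,0,0.012],"dr":[0,0,0],"gripper":1},{"delta_pos":[0,0,0.012],"dr":[0,0,0],"gripper":1},{"delta_pos":[0,0,0.012],"dr":[0,0,0],"gripper":1},{"delta_pos":[0,0,0.012],"dr":[0,0,0],"gripper":1},{"delta_pos":[0,0,0.012],"dr":[0,0,0],"gripper":1},{"delta_pos":[0,0,0.012],"dr":[0,0,0],"gripper":1},{"delta_pos":[0,0,0.012],"dr":[0,0,0],"gripper":1},{"delta_pos":[0,0,0.012],"dr":[0,0,0],"gripper":1},{"delta_pos":[0,0,0.0],"dr":[0,0,0],"gripper":1},{"delta_pos":[0,0,0],"dr":[0,0,0],"gripper":1}])

```text
t: 23.32
position: [471.3, 8.7, 139.1]
eef_rot: [[-0.786, 0.515, 0.342], [0.543, 0.84, -0.017], [-0.296, 0.172, -0.939]]
force: [-4.8, -0.9, 14.9]
grip_width: 0.2
```

Run:
```python
from sel import *
rep()
```

```text
t 23.32 p [471.3   8.7 139.1] j [ 0.37  0.97 -0.91  2.39  2.    0.86  0.45] F [-4.8 -0.9 14.9] g 0.2
[[-0.786, 0.515, 0.342], [0.543, 0.84, -0.017], [-0.296, 0.172, -0.939]]
tip h 18.1 off e1,e2 0.4 0.3 turn 0.002 axial F 15.6 Tz -0.096 tilt err 0.06
```

servo_tool(targets=[{"delta_pos":[0,0,0.01],"dr":[0,0,0.1],"gripper":1},{"delta_pos":[0,0,0],"dr":[0,0,0.3],"gripper":1},{"delta_pos":[0,0,0],"dr":[0,0,0.4],"gripper":1},{"delta_pos":[0,0,0],"dr":[0,0,0.4],"gripper":1},{"delta_pos":[0,0,0],"dr":[0,0,0.4],"gripper":1},{"delta_pos":[0,0,0],"dr":[0,0,0.4],"gripper":1},{"delta_pos":[0,0,0],"dr":[0,0,0.4],"gripper":1},{"delta_pos":[0,0,0],"dr":[0,0,0.4],"gripper":1},{"delta_pos":[0,0,0],"dr":[0,0,0.4],"gripper":1},{"delta_pos":[0,0,0],"dr":[0,0,0.4],"gripper":1}])

```text
t: 24.15
position: [471.2, 8.8, 138.9]
eef_rot: [[-0.588, 0.733, 0.342], [0.776, 0.63, -0.017], [-0.228, 0.256, -0.939]]
force: [-5.2, -1.8, 14.2]
grip_width: 0.2
```

Run:
```python
from sel import *
s=rep();print(s['torque'].round(2))
```

```text
t 24.15 p [471.2   8.8 138.9] j [ 0.4   1.   -0.98  2.39  1.96  0.92  0.17] F [-5.2 -1.8 14.2] g 0.2
[[-0.588, 0.733, 0.342], [0.776, 0.63, -0.017], [-0.228, 0.256, -0.939]]
tip h 17.9 off e1,e2 0.2 0.4 turn 0.317 axial F 15.1 Tz 0.008 tilt err 0.06
[-0.25  0.15 -0.08]
```

servo_tool(targets=[{"delta_pos":[0,0,0.005],"dr":[0,0,0.6],"gripper":1},{"delta_pos":[0,0,0],"dr":[0,0,0.6],"gripper":1},{"delta_pos":[0,0,0],"dr":[0,0,0.6],"gripper":1},{"delta_pos":[0,0,0],"dr":[0,0,0.6],"gripper":1},{"delta_pos":[0,0,0],"dr":[0,0,0.6],"gripper":1},{"delta_pos":[0,0,0],"dr":[0,0,0.6],"gripper":1},{"delta_pos":[0,0,0],"dr":[0,0,0.6],"gripper":1},{"delta_pos":[0,0,0],"dr":[0,0,0.6],"gripper":1},{"delta_pos":[0,0,0],"dr":[0,0,0.6],"gripper":1},{"delta_pos":[0,0,0],"dr":[0,0,0.6],"gripper":1}])

```text
t: 24.98
position: [471.1, 9.0, 138.8]
eef_rot: [[-0.142, 0.929, 0.342], [0.987, 0.157, -0.016], [-0.069, 0.336, -0.939]]
force: [-6.1, -1.1, 14.4]
grip_width: 0.198
```

Run:
```python
from sel import *
s=rep();print(s['torque'].round(2))
w=ctrl.grab_frame('wrist');cv2.imwrite('pics/w12.png',w)
rep()
```

```text
t 24.98 p [471.1   9.  138.8] j [ 0.45  1.05 -1.09  2.39  1.91  1.01 -0.3 ] F [-6.1 -1.1 14.4] g 0.198
[[-0.142, 0.929, 0.342], [0.987, 0.157, -0.016], [-0.069, 0.336, -0.939]]
tip h 17.9 off e1,e2 0.2 0.6 turn 0.841 axial F 15.6 Tz 0.012 tilt err 0.09
[-0.21  0.25 -0.07]
t 25.03 p [471.2   9.  138.7] j [ 0.45  1.05 -1.09  2.39  1.91  1.01 -0.3 ] F [-5.5 -1.2 14.3] g 0.203
[[-0.139, 0.929, 0.342], [0.988, 0.154, -0.016], [-0.068, 0.336, -0.939]]
tip h 17.8 off e1,e2 0.1 0.6 turn 0.844 axial F 15.3 Tz -0.038 tilt err 0.09
```

View pics/w12.png

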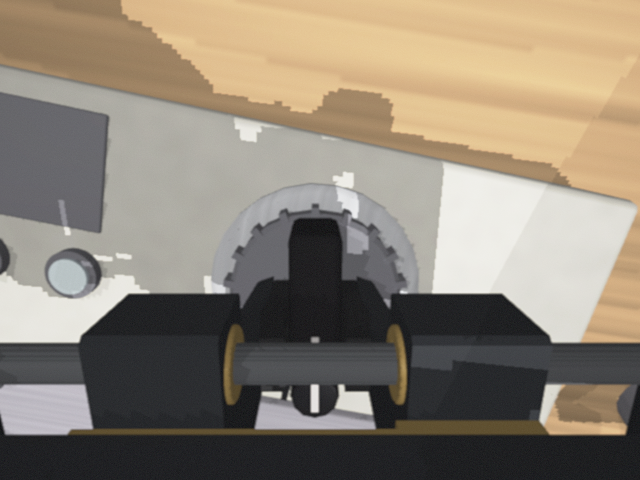

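servo_tool(targets=[{"delta_pos":[0,0,0.003],"dr":[0,0,0.6],"gripper":1},{"delta_pos":[0,0,0],"dr":[0,0,0.6],"gripper":1},{"delta_pos":[0,0,0],"dr":[0,0,0.6],"gripper":1},{"delta_pos":[0,0,0],"dr":[0,0,0.6],"gripper":1},{"delta_pos":[0,0,0],"dr":[0,0,0.6],"gripper":1},{"delta_pos":[0,0,0],"dr":[0,0,0.6],"gripper":1},{"delta_pos":[0,0,0],"dr":[0,0,0.6],"gripper":1},{"delta_pos":[0,0,0],"dr":[0,0,0.6],"gripper":1},{"delta_pos":[0,0,0],"dr":[0,0,0.6],"gripper":1},{"delta_pos":[0,0,0],"dr":[0,0,0.6],"gripper":1}])

```text
t: 25.87
position: [471.2, 9.2, 138.8]
eef_rot: [[0.341, 0.875, 0.342], [0.934, -0.358, -0.016], [0.109, 0.325, -0.939]]
force: [-5.9, -1.3, 14.6]
grip_width: 0.199
```

Run:
```python
from sel import *
s=rep();print(s['torque'].round(2))
```

```text
t 25.87 p [471.2   9.2 138.8] j [ 0.49  1.11 -1.18  2.39  1.88  1.1  -0.78] F [-5.9 -1.3 14.6] g 0.199
[[0.341, 0.875, 0.342], [0.934, -0.358, -0.016], [0.109, 0.325, -0.939]]
tip h 17.9 off e1,e2 0.2 0.9 turn 1.364 axial F 15.7 Tz 0.029 tilt err 0.12
[-0.2   0.29 -0.05]
```

servo_tool(targets=[{"delta_pos":[0,0,0.0],"dr":[0,0,0.6],"gripper":1},{"delta_pos":[0,0,0],"dr":[0,0,0.6],"gripper":1},{"delta_pos":[0,0,0],"dr":[0,0,0.6],"gripper":1},{"delta_pos":[0,0,0],"dr":[0,0,0.6],"gripper":1},{"delta_pos":[0,0,0],"dr":[0,0,0.6],"gripper":1},{"delta_pos":[0,0,0],"dr":[0,0,0.6],"gripper":1},{"delta_pos":[0,0,0],"dr":[0,0,0.6],"gripper":1},{"delta_pos":[0,0,0],"dr":[0,0,0.6],"gripper":1},{"delta_pos":[0,0,0],"dr":[0,0,0.6],"gripper":1},{"delta_pos":[0,0,0],"dr":[0,0,0.6],"gripper":1}])

```text
t: 26.7
position: [471.3, 9.3, 138.9]
eef_rot: [[0.733, 0.588, 0.343], [0.63, -0.777, -0.015], [0.257, 0.227, -0.939]]
force: [-5.9, -0.6, 14.7]
grip_width: 0.203
```

Run:
```python
from sel import *
s=rep();print(s['torque'].round(2))
```

```text
t 26.7 p [471.3   9.3 138.9] j [ 0.51  1.15 -1.27  2.38  1.85  1.18 -1.26] F [-5.9 -0.6 14.7] g 0.203
[[0.733, 0.588, 0.343], [0.63, -0.777, -0.015], [0.257, 0.227, -0.939]]
tip h 17.9 off e1,e2 0.4 1.1 turn 1.888 axial F 15.8 Tz 0.052 tilt err 0.15
[-0.2   0.26 -0.02]
```

servo_tool(targets=[{"delta_pos":[0,0,0.0],"dr":[0,0,0.4],"gripper":1},{"delta_pos":[0,0,0],"dr":[0,0,0.4],"gripper":1},{"delta_pos":[0,0,0],"dr":[0,0,0.4],"gripper":1},{"delta_pos":[0,0,0],"dr":[0,0,0.4],"gripper":1},{"delta_pos":[0,0,0],"dr":[0,0,0.3],"gripper":1},{"delta_pos":[0,0,0],"dr":[0,0,0.25],"gripper":1},{"delta_pos":[0,0,0],"dr":[0,0,0.2],"gripper":1},{"delta_pos":[0,0,0],"dr":[0,0,0],"gripper":1},{"delta_pos":[0,0,0],"dr":[0,0,0],"gripper":1},{"delta_pos":[0,0,0],"dr":[0,0,0],"gripper":1}])

```text
t: 27.53
position: [471.4, 9.4, 138.9]
eef_rot: [[0.836, 0.428, 0.343], [0.461, -0.887, -0.015], [0.298, 0.17, -0.939]]
force: [-6.3, -1.8, 14.0]
grip_width: 0.201
```

Run:
```python
from sel import *
s=rep();print(s['torque'].round(2))
```

```text
t 27.53 p [471.4   9.4 138.9] j [ 0.52  1.17 -1.3   2.38  1.84  1.21 -1.45] F [-6.3 -1.8 14. ] g 0.201
[[0.836, 0.428, 0.343], [0.461, -0.887, -0.015], [0.298, 0.17, -0.939]]
tip h 17.9 off e1,e2 0.4 1.1 turn 2.091 axial F 15.3 Tz -0.002 tilt err 0.17
[-0.17  0.27 -0.07]
```

servo_tool(targets=[{"delta_pos":[0,0,-0.035],"dr":[0,0,0],"gripper":1},{"delta_pos":[0,0,-0.035],"dr":[0,0,0],"gripper":1},{"delta_pos":[0,0,-0.035],"dr":[0,0,0],"gripper":1},{"delta_pos":[0,0,-0.035],"dr":[0,0,0],"gripper":1},{"delta_pos":[0,0,-0.035],"dr":[0,0,0],"gripper":1},{"delta_pos":[0,0,-0.035],"dr":[0,0,0],"gripper":1},{"delta_pos":[0,0,-0.035],"dr":[0,0,0],"gripper":1},{"delta_pos":[0,0,-0.035],"dr":[0,0,0],"gripper":1},{"delta_pos":[0,0,-0.03],"dr":[0,0,0],"gripper":1},{"delta_pos":[0,0,0],"dr":[0,0,0],"gripper":1}])

```text
t: 28.37
position: [468.5, 9.5, 147.1]
eef_rot: [[0.837, 0.427, 0.342], [0.46, -0.888, -0.015], [0.297, 0.17, -0.939]]
force: [-3.2, 1.9, 7.0]
grip_width: 0.201
```

Run:
```python
from sel import *
s=rep();print(s['torque'].round(2))
```

```text
t 28.37 p [468.5   9.5 147.1] j [ 0.53  1.15 -1.31  2.39  1.82  1.21 -1.45] F [-3.2  1.9  7. ] g 0.201
[[0.837, 0.427, 0.342], [0.46, -0.888, -0.015], [0.297, 0.17, -0.939]]
tip h 26.6 off e1,e2 0.5 1.1 turn 2.092 axial F 7.7 Tz 0.038 tilt err 0.15
[0.03 0.26 0.05]
```

servo_tool(targets=[{"delta_pos":[0,0,-0.02],"dr":[0,0,0],"gripper":1},{"delta_pos":[0,0,0],"dr":[0,0,0],"gripper":-1},{"delta_pos":[0,0,0],"dr":[0,0,0],"gripper":-1},{"delta_pos":[0,0,0],"dr":[0,0,0],"gripper":-1},{"delta_pos":[0,0,0],"dr":[0,0,0],"gripper":-1},{"delta_pos":[0,0,0],"dr":[0,0,0],"gripper":-1},{"delta_pos":[0,0,0],"dr":[0,0,0],"gripper":-1},{"delta_pos":[0,0,0],"dr":[0,0,0],"gripper":-1},{"delta_pos":[0,0,-0.2],"dr":[0,0,0],"gripper":-1},{"delta_pos":[0,0,-0.3],"dr":[0,0,0],"gripper":-1}])

```text
t: 29.2
position: [462.8, 9.1, 160.8]
eef_rot: [[0.838, 0.426, 0.34], [0.458, -0.889, -0.017], [0.295, 0.17, -0.94]]
force: [-0.6, -0.6, 0.2]
grip_width: 0.856
```

servo_tool(targets=[{"delta_pos":[0,0,-0.4],"dr":[0,0,0],"gripper":-1},{"delta_pos":[0,0,-0.4],"dr":[0,0,0],"gripper":-1},{"delta_pos":[0,0,-0.4],"dr":[0,0,0],"gripper":-1},{"delta_pos":[0,0,-0.4],"dr":[0,0,0],"gripper":-1},{"delta_pos":[0,0.3,-0.4],"dr":[0,0,0],"gripper":-1},{"delta_pos":[0,0.4,-0.4],"dr":[0,0,0],"gripper":-1},{"delta_pos":[0,0.4,-0.3],"dr":[0,0,0],"gripper":-1},{"delta_pos":[0,0.4,-0.2],"dr":[0,0,0],"gripper":-1},{"delta_pos":[0,0.4,0],"dr":[0,0,0],"gripper":-1},{"delta_pos":[0,0.2,0],"dr":[0,0,0],"gripper":-1}])

```text
t: 30.03
position: [460.6, -46.5, 254.7]
eef_rot: [[0.838, 0.425, 0.343], [0.458, -0.889, -0.019], [0.297, 0.173, -0.939]]
force: [0.2, -1.1, 0.4]
grip_width: 0.999
```

Run:
```python
from sel import *
ctrl.grab_frame('side')
s=rep()
C=cam('wrist');np.savez('w13.npz',K=C[0],R=C[1],t=C[2])
for n in ('wrist','scene','side'): cv2.imwrite(f'pics/{n}13.png',ctrl.grab_frame(n))
```

```text
t 30.08 p [460.7 -47.1 254.2] j [ 0.76  0.89 -1.41  2.32  1.53  1.01 -1.12] F [ 0.3 -1.6  1.2] g 1.001
[[0.839, 0.423, 0.342], [0.457, -0.889, -0.019], [0.296, 0.172, -0.94]]
tip h 128.9 off e1,e2 32.5 -56.1 turn 2.095 axial F 1.0 Tz -0.015 tilt err 0.1
```

View pics/wrist13.png

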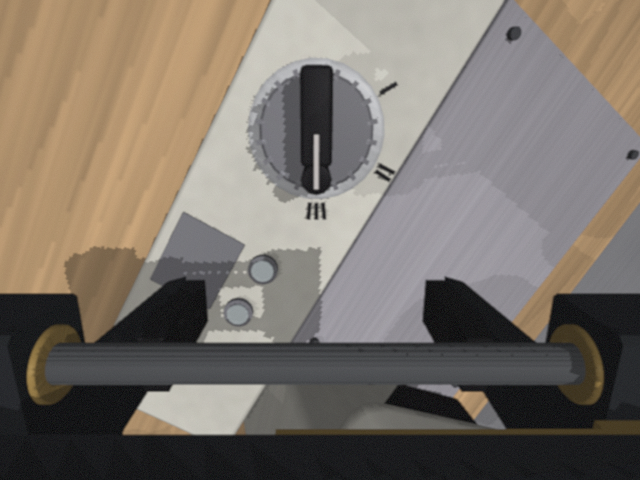

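View pics/scene13.png

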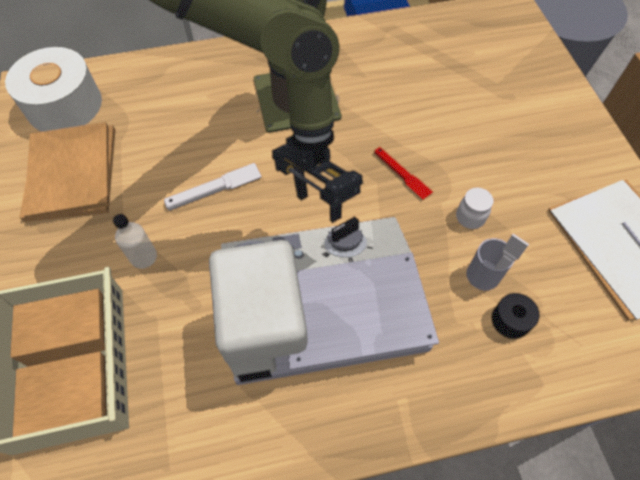

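View pics/side13.png

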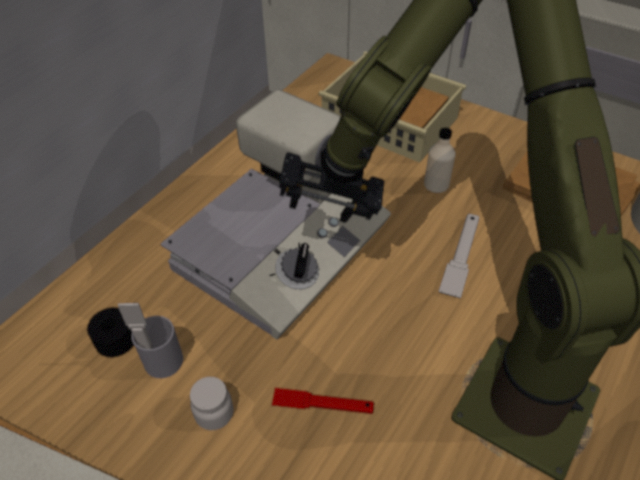

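Run:
```python
from sel import *
L=lambda f:(lambda W:(W['K'],W['R'],W['t']))(np.load(f))
for f,q in (('w9.npz',[(318.5,38),(318,163)]),('w13.npz',[(317,66),(316.5,193)])):
    C=L(f)
    for h in (53,45):
        b=[(lambda o,r:o+r*((-111.5+h-o@a)/(r@a)))(*ray(u,C)) for u in q]; v=b[1]-b[0]
        print(f,h,np.linalg.norm(v).round(2),np.degrees(np.arctan2(v@e2,v@e1)).round(1),((b[0]+b[1])/2-h*a).round(1))
a1=cv2.imread('pics/scene13.png')[215:305,455:545];b1=cv2.imread('pics/side13.png')[290:390,100:200]
cv2.imwrite('pics/c13.png',cv2.hconcat([cv2.resize(a1,(400,400),interpolation=2),cv2.resize(b1,(400,400),interpolation=2)]))
```

```text
w9.npz 53 64.32 59.6 [498.4   6.6  62.4]
w9.npz 45 66.62 59.6 [498.1   6.3  62.3]
w13.npz 53 67.1 -60.2 [499.6   7.6  62.8]
w13.npz 45 69.53 -60.2 [499.7   7.5  62.8]
```

View pics/c13.png

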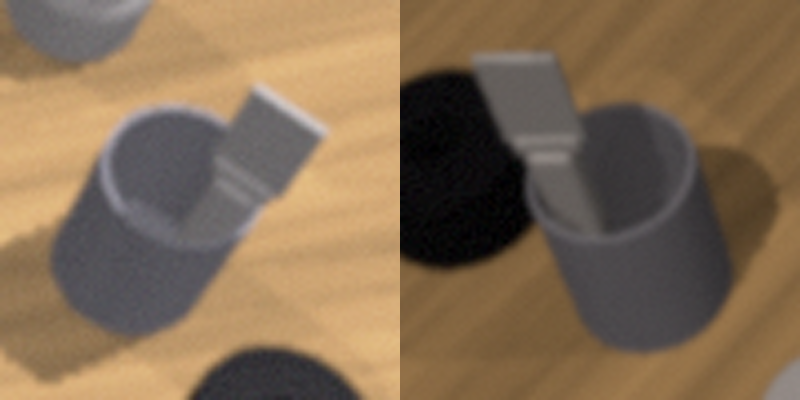

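Run:
```python
from h import *
S=cam('scene');D=cam('side')
f=lambda u,v:(455+u*.225-.4,215+v*.225-.4); g=lambda u,v:(100+(u-400)/4-.4,290+v/4-.4)
e,r=tri([f(291,107),g(514,54)],[S,D]);k,r2=tri([f(250,178),g(548,148)],[S,D]);rim,r3=tri([f(180,173),g(610,172)],[S,D])
print(e.round(1),r,k.round(1),r2,rim.round(1),np.degrees(np.arccos((e-k)[2]/np.linalg.norm(e-k))))
```

```text
[632.  310.4 187.7] [np.float64(0.37467712438004785), np.float64(0.37467712437991796)] [631.6 313.6 120.5] [np.float64(1.163628985007694), np.float64(1.1636289850076558)] [613.1 297.3  96.6] 2.816787594185751
```

```bash
python3 -c "
from station import ctrl
print(ctrl.close_job(), ctrl.state()['t'])"
```

```text
the job is handed in; nothing more can be done
the job is handed in; nothing more can be done
```

The job is handed in at about 30 s of the 72 s limit, and my last checks showed both steps done. The simulator gives no verdict, so this rests on my own measurements.

- **Scraper:** I took it off the plate and stood it in the cup, handle down and blade up. The last pictures put its lean at a few degrees and the blade end about 188 mm up, which fits the butt resting on the cup floor. The cup stands upright within about 1.5 mm of where I first measured it.
- **Selector:** I pressed it to 15–16 N, where I felt it meet the buffer, then turned it clockwise to 2.09 rad. I eased it out in the gripper before letting go.
    - The wrist camera shows its pointer at three bars, 119.8° from the start, and the white line is on the mark.
    - It looks sprung out: the axial force had fallen to about 7.7 N just before I let go, and the bar shows no sign of being sunk. I could not read its depth directly.
- **Everything else:** The jar, bottle and roll look unmoved, judged by eye only. The arm is clear, with the wrist force near zero.
- **Disagreements:** My triangulated heights came out a few millimetres low (the cup rim at 95–97 mm instead of 100). The apparent bar length also differed by about 3 mm between the two selector views, in the direction that means not sunk. Neither affected the result.

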